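Lid the finished wooden jars from the dust box

ROBOT

A 6-joint arm with a two-finger parallel gripper is mounted at the origin on the work surface. World frame = base frame: x ahead of the robot, y to its left, z up, the work surface at z = 0. Lengths are in m, angles in rad, forces in N, time in s.
With the tool pointing down it reaches from about 0.35 to 0.975 m from the base axis. Payload 4.9 kg.
Tool frame: the origin (TCP) lies at the very end of the fingers, on their centre line; the grasp point (between the pads) lies 19 mm behind it; z points along the fingers, y is the line along which they close (so a half turn about z gives the same grasp; the last joint's range is limited). The gripper opens to 85 mm and grips with 20 to 120 N. Pads are 22 mm wide; open, the fingers measure 114 mm over their backs; the gripper's body (76 mm by 85 mm) begins 54 mm behind the grasp point. The pads swing forward as they close: fully open they stand 13 mm farther back than shut.
Start: joints at [1.036, 0.053, 1.613, -0, 1.476, -0.119], TCP at [0.252, 0.572, 0.231] pointing down, gripper open.
Joint ranges: [-3.01, 3.01], [-1.01, 2.22], [0.06, 2.58], [-1.02, 4.17], [0.09, 2.62], [-3.14, 3.14]. Speed limits (rad/s): [2.57, 2.57, 3.14, 3.14, 3.14, 3.14].

INTERFACE

Orientations are given as a unit quaternion [w, x, y, z].
In Python, from plant import manip gives the robot as it stands.
- The arm moves only by the tool send_rows, never from a script. Its argument "increments" is a list of rows, each an object of numbers: "claw": the closure, from -1 (fully open) to 1 (shut); "dx", "dy", "dz": the shift along the tool's x, y, z in units of 0.5 m (1.0 is 0.5 m); "yaw": the turn about the tool's z in units of 1.5 rad (1.0 is 1.5 rad). A call has 1 to 20 rows; each row is the pose to reach, as a shift and turn from the pose commanded when the call began, along the tool's axes at that moment; what a row does not reach only later rows make up. A row lasts 1/8 s, in which the tool goes at most 62.5 mm and 10.7 degrees, less where a joint would pass 70% of its speed; a pose out of reach is approached as far as the arm can. A call with a number of a shift or a turn outside -1 to 1 is refused whole. A call with a gripper value outside its range is refused whole. The fingers move at their own pace and stop on an object; the grip force is fixed at half the most. Time passes only in rows, so rows that repeat a pose let the fingers close. It gives the time, the measured TCP pose, the force, the opening and the grip force at its end, in the units of the state.
- manip.state(): the state, without advancing time (a new reading comes with each control period).
- manip.grab_frame(name): name is "scene" or "top"; returns the picture (400x640x3 uint8, red, green, blue); there is no depth.
- manip.camera_params(name): a dict with "camera_matrix" (3x3 intrinsics, pixels), "extrinsics" (4x4, takes a point from world to camera coordinates). Camera axes: x right, y down, z forward; pixel columns grow to the right and rows downward; lengths in m; the calibration is good to about 2 mm. A picture is of the moment at which its call begins. camera_params takes no time and is no camera call.
- manip.job_done(): hands the job in; it is judged then, once.
The state is a dict: "time": time; "joint_pos": joint angles; "joint_vel": joint speeds; "joint_efforts": joint torques, N m; "tool_pos": TCP position; "tool_rot": TCP orientation; "contact_force": force on the tool from outside, world axes, zero at the start; "ft_torque": the same for the moment, N m; "gripper_width": opening from 0.0 (shut) to 1.0 (fully open); "grasp_force": force on a finger pad.
Only numpy, scipy, OpenCV 4.12 (cv2) and the standard library are available. Lean on these libraries where they do the work, as an engineer would, in place of code of your own. Each camera call takes 0.05 s, during which the arm holds its last target. There are 200 camera calls.

TASK

Stand every wooden jar that is on the bench upright on the cork mat, slide the dust box's clear cover open, and set on each jar the lid of its own shape and size, centred and lined up so that it lies flush with the jar all round; lids without a jar stay in the box, and the cover must be slid fully shut again at the end. The walls are thin and the varnish fresh: grip jars and lids lightly (no more than about 40 N per finger) and set the lids down softly, without dropping or pressing them on.

Things in the scene. Friction and masses are not known exactly. Their poses are not given: they have to be found in the camera images.
- dust_box: low wooden box on the bench, outside 220 mm (its x) x 210 mm (its y) and 56 mm high, floor 6 mm thick, inside 196 x 190 mm; origin at the centre of its underside, z up. The four lids lie in it, two by two. Two steel rails along its +x and -x sides run on past its +y side and carry the cover.
- cover (a joint): flat clear pane, 214 x 208 mm and 5 mm thick, that covers the dust box just above its rim (top of the pane 62 mm above the bench) and slides level along the box's +y axis. Value in m: 0 fully shut, 0.24 fully open; it stays where it is left, about 2 N moves it.
- cover_handle (a point): top centre of the cover's handle, a dark wooden bar standing upright on the pane near its -y edge: 90 mm long (box's x), 14 mm thick (box's y), 36 mm tall above the pane; this point is at its top, 98 mm above the bench. It travels with the cover.
- mat: thin cork mat fixed flat on the bench, 320 mm (its x) x 130 mm (its y), 4 mm thick; origin at the centre of its underside.
- jar_round: open turned or jointed wooden jar without lid: round, 66 mm diameter, 45 mm high, wall 6 mm, about 180 g; origin at the centre of its underside, z up. May be absent.
- lid_round: flat wooden lid of the same outline as the round jar: round, 66 mm diameter, 10 mm thick with a flat underside, and in the middle of its top a round upright knob 16 mm across, 28 mm tall (38 mm high in all), about 60 g; origin at the centre of its underside, z up.
- jar_small: open turned or jointed wooden jar without lid: round, the smaller of the two, 50 mm diameter, 45 mm high, wall 6 mm, about 180 g; origin at the centre of its underside, z up. May be absent.
- lid_small: flat wooden lid of the same outline as the small jar: round, the smaller of the two, 50 mm diameter, 10 mm thick with a flat underside, and in the middle of its top a round upright knob 16 mm across, 28 mm tall (38 mm high in all), about 60 g; origin at the centre of its underside, z up.
- jar_square: open turned or jointed wooden jar without lid: square, 62 x 62 mm, sides along its x and y axes, 45 mm high, wall 6 mm, about 180 g; origin at the centre of its underside, z up. May be absent.
- lid_square: flat wooden lid of the same outline as the square jar: square, 62 x 62 mm, sides along its x and y axes, 10 mm thick with a flat underside, and in the middle of its top an upright bar grip 36 mm long (along its x) and 14 mm thick (along its y), 28 mm tall (38 mm high in all), about 60 g; origin at the centre of its underside, z up.
- jar_oblong: open turned or jointed wooden jar without lid: oblong, 84 mm (along its x axis) x 52 mm (along its y axis), 45 mm high, wall 6 mm, about 180 g; origin at the centre of its underside, z up. May be absent.
- lid_oblong: flat wooden lid of the same outline as the oblong jar: oblong, 84 mm (along its x axis) x 52 mm (along its y axis), 10 mm thick with a flat underside, and in the middle of its top an upright bar grip 36 mm long (along its x) and 14 mm thick (along its y), 28 mm tall (38 mm high in all), about 60 g; origin at the centre of its underside, z up.

How it is judged:
By the outcome, as a careful person would: the job done as asked, in the order asked, and still so for the second after the job is handed in, with the robot touching nothing.
Of jar_round, jar_small, jar_square, jar_oblong only 2 to 3 are there at a start; the rules pass over those that are not, and their reading is None.
At some moment in a run one of jar_round, jar_small, jar_square, jar_oblong may be knocked a few centimetres aside while the robot is not near it.
It also fails if it takes over 210 s, if anything falls off the work surface, if the arm or the gripper's body presses on something with over 40 N, if the wrist force passes 120 N, or if a joint passes its speed limit or range.

## Working session

There is one attempt and no reset: what is moved stays moved. The work goes in short steps, Python scripts to look and compute and a tool call to move; the robot and the scene stay as the last step left them, time stands still between calls to the robot, and variables do not carry over. Pictures are saved under pics/ and viewed, at most 14 in all, crops included, and the job is handed in when it is done.

Besides the shell and the picture viewer there is one more tool, called after "Request:" as name([rows], argument=value, ...), one row to a line, values as JSON. send_rows: Moves the arm, as the interface text tells. Shifts and turns lie within -1 to 1; 1 stands for 0.5 m of shift or 1.5 rad of turn. Its arguments: {"type":"object","properties":{"increments":{"type":"array","items":{"type":"object","properties":{"claw":{"type":"number"},"dx":{"type":"number"},"dy":{"type":"number"},"dz":{"type":"number"},"yaw":{"type":"number"}}}}},"required":["increments"]}

```bash
ls; mkdir -p pics
cat > h.py <<'E'
import numpy as np, cv2
from plant import manip
def cam(n):
    p=manip.camera_params(n); return np.array(p["camera_matrix"]),np.array(p["extrinsics"])
def ray(n,u,v,z):
    K,E=cam(n); d=E[:3,:3].T@np.linalg.solve(K,[u,v,1.]); c=-E[:3,:3].T@E[:3,3]
    return c+d*(z-c[2])/d[2]
def proj(n,P):
    K,E=cam(n); q=K@(E[:3,:3]@np.array(P,float)+E[:3,3]); return q[:2]/q[2]
def snap(n,f,crop=None,s=1):
    im=manip.grab_frame(n)[:,:,::-1]
    cv2.imwrite('pics/raw_'+f,im)
    if crop: x0,y0,x1,y1=crop; im=im[y0:y1,x0:x1]
    if s!=1: im=cv2.resize(im,None,fx=s,fy=s,interpolation=cv2.INTER_CUBIC)
    cv2.imwrite('pics/'+f,im)
E
python3 - <<'E'
from h import *
snap('scene','s0.png');snap('top','t0.png')
for n in('scene','top'):
    K,E=cam(n);print(n,K.round(1).tolist(),(-E[:3,:3].T@E[:3,3]).round(3),E[2,:3].round(2))
s=manip.state();print({k:np.round(v,3) for k,v in s.items()})
E
```

```text
pics
scene [[440.5, 0.0, 324.4], [0.0, 440.5, 198.1], [0.0, 0.0, 1.0]] [ 0.96  -0.384  0.845] [-0.47  0.41 -0.79]
top [[442.2, 0.0, 316.3], [0.0, 442.2, 192.8], [0.0, 0.0, 1.0]] [ 0.447 -0.035  1.176] [ 0.05  0.03 -1.  ]
{'time': np.float64(0.1), 'joint_pos': array([ 1.036,  0.053,  1.614,  0.   ,  1.476, -0.119]), 'joint_vel': array([ 0.001, -0.001, -0.001,  0.001,  0.002,  0.001]), 'joint_efforts': array([ 0.0000e+00, -3.9490e+01, -3.7136e+01, -0.0000e+00,  4.0000e-03,
       -0.0000e+00]), 'tool_pos': array([0.252, 0.571, 0.23 ]), 'tool_rot': array([-0.   ,  0.206,  0.978, -0.001]), 'contact_force': array([-0.163,  0.557,  0.222]), 'ft_torque': array([-0.06 ,  0.011,  0.009]), 'grasp_force': np.float64(0.0), 'gripper_width': np.float64(1.002)}
```

View pics/t0.png

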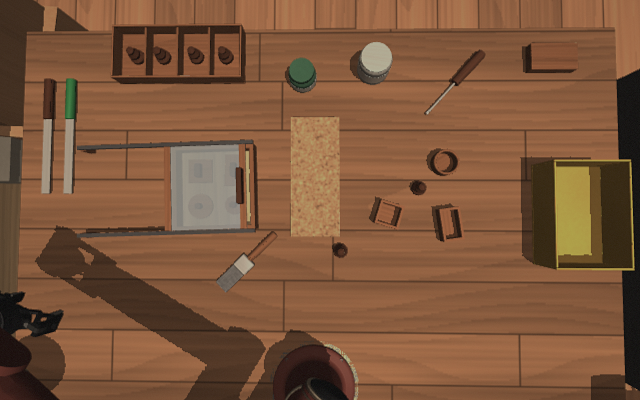

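View pics/s0.png

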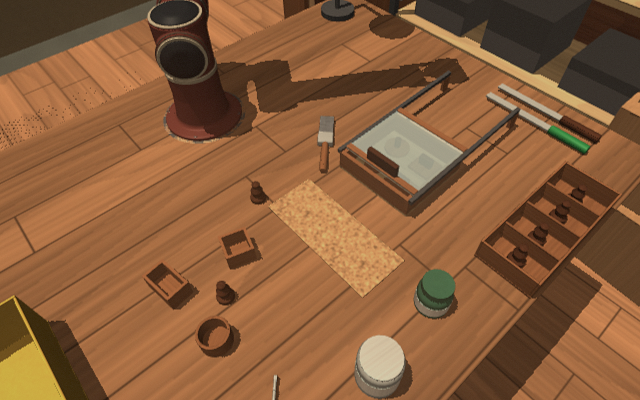

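The top view shows a square jar at about (387,212), an oblong jar at (447,222) and a round jar at (443,161). The mat is at (315,177) and the box at (210,187), with the handle at (240,186). I'll enlarge both areas.

Run:
```python
import cv2
im=cv2.imread('pics/raw_t0.png')
a=cv2.resize(im[140:250,360:475],None,fx=5,fy=5,interpolation=cv2.INTER_CUBIC)
cv2.imwrite('pics/t0a.png',a)
b=cv2.resize(im[130:245,155:345],None,fx=4.2,fy=4.2,interpolation=cv2.INTER_CUBIC)
cv2.imwrite('pics/t0b.png',b)
from h import *
for n,u,v,z in [('mat',291,117,.004),('mat',339,117,.004),('mat',339,236,.004),('mat',291,236,.004),('round',443,161,.045),('sq',388,212,.045),('ob',447,222,.045),('handle',240,186,.098)]: print(n,ray('top',u,v,z).round(3))
```

```text
mat [0.707 0.063 0.004]
mat [ 0.707 -0.066  0.004]
mat [ 0.39  -0.066  0.004]
mat [0.389 0.061 0.004]
round [ 0.584 -0.33   0.045]
sq [ 0.453 -0.189  0.045]
ob [ 0.428 -0.338  0.045]
handle [0.515 0.179 0.098]
```

View pics/t0a.png

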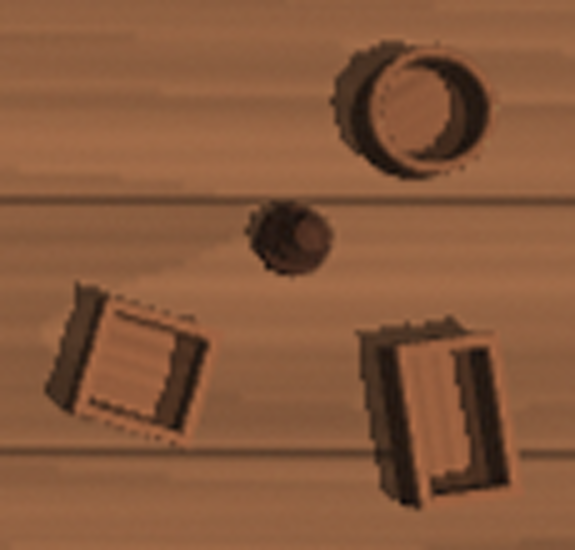

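View pics/t0b.png

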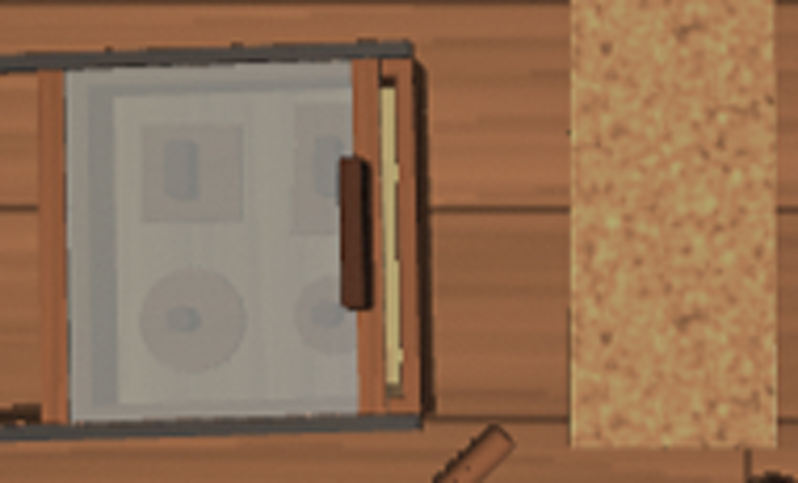

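The jars are all upright: round is 66 mm, plus the square and the oblong. The four lids show dimly through the pane. The cover seems to stand a little open. I'll measure the rims, write a move helper, and test the grip force on the cover handle first, since it's robust.

```bash
cat >> h.py <<'E'
def go(x,y,z,head):
    """increments (tool axes, row units) from the present pose to x,y,z with tool y (closing axis) at heading head deg"""
    from scipy.spatial.transform import Rotation as R
    s=manip.state(); q=s['tool_rot']; Rm=R.from_quat([q[1],q[2],q[3],q[0]]).as_matrix()
    d=Rm.T@(np.array([x,y,z])-s['tool_pos'])/0.5
    h=np.degrees(np.arctan2(Rm[1,1],Rm[0,1])); dh=(head-h+90)%180-90
    print('t %.1f'%s['time'],'pos',s['tool_pos'].round(4),'head %.1f'%h,'-> d',d.round(4),'yaw %.4f'%(-np.radians(dh)/1.5),'j6 %.2f'%s['joint_pos'][5],
      'F',np.round(s['contact_force'],1),'w %.1fmm g %.1f'%(s['gripper_width']*85,s['grasp_force']))
def c2p(c,x0,y0,s): return (np.array(c)+.5)/s-.5+[x0,y0]
E
python3 - <<'E'
from h import *
P=lambda c:c2p(c,360,140,5)
for n,cs in [('sq',[(105,297),(210,330),(183,445),(75,410)]),('ob',[(392,342),(492,335),(518,485),(425,508)]),('round',[(430,48),(430,175),(367,112),(494,112)])]:
    w=np.array([ray('top',*P(c),.045) for c in cs])[:,:2]; print(n,w.round(3).tolist(),w.mean(0).round(4))
    if n!='round':
        for i in range(4):
            d=w[(i+1)%4]-w[i];print('  L %.1f ang %.1f'%(1e3*np.hypot(*d),np.degrees(np.arctan2(d[1],d[0]))))
P=lambda c:c2p(c,155,130,4.2)
for c in [(352,157),(352,308)]:print('handle',ray('top',*P(c),.098).round(4))
for c in [(412,42),(420,428)]:print('railends',ray('top',*P(c),.056).round(4))
for c in [(184,169),(326,166),(183,319),(327,314)]:print('grips',ray('top',*P(c),.044).round(4))
go(.515,.182,.17,90)
E
```

```text
sq [[0.486, -0.171], [0.47, -0.224], [0.411, -0.21], [0.429, -0.155]] [ 0.4489 -0.1899]
  L 55.8 ang -107.4
  L 60.1 ang 166.5
  L 57.4 ang 72.2
  L 59.6 ang -15.0
ob [[0.464, -0.316], [0.467, -0.366], [0.392, -0.378], [0.38, -0.332]] [ 0.4257 -0.3481]
  L 50.6 ang -85.8
  L 76.7 ang -170.9
  L 48.3 ang 104.2
  L 85.4 ang 10.6
round [[0.614, -0.337], [0.549, -0.336], [0.581, -0.304], [0.581, -0.369]] [ 0.5813 -0.3364]
handle [0.5622 0.1839 0.098 ]
handle [0.4738 0.1828 0.098 ]
railends [0.6371 0.1565 0.056 ]
railends [0.4026 0.1492 0.056 ]
grips [0.5605 0.2988 0.044 ]
grips [0.5624 0.2109 0.044 ]
grips [0.4681 0.2979 0.044 ]
grips [0.4714 0.2091 0.044 ]
t 0.1 pos [0.2521 0.5713 0.2302] head 66.2 -> d [-0.7954 -0.4996  0.1211] yaw -0.2772 j6 -0.12 F [-0.2  0.6  0.2] w 85.1mm g 0.0
```

Request:
send_rows([
  {"dx": -0.4, "dy": -0.25, "dz": 0, "yaw": -0.14, "claw": -0.2},
  {"dx": -0.795, "dy": -0.5, "dz": 0.12, "yaw": -0.265, "claw": -0.2},
  {"dx": -0.795, "dy": -0.5, "dz": 0.12, "yaw": -0.265, "claw": -0.2},
  {"dx": -0.795, "dy": -0.5, "dz": 0.12, "yaw": -0.265, "claw": -0.2},
  {"dx": -0.795, "dy": -0.5, "dz": 0.12, "yaw": -0.265, "claw": -0.2},
  {"dx": -0.795, "dy": -0.5, "dz": 0.12, "yaw": -0.265, "claw": -0.2},
  {"dx": -0.795, "dy": -0.5, "dz": 0.12, "yaw": -0.265, "claw": -0.2},
  {"dx": -0.795, "dy": -0.5, "dz": 0.12, "yaw": -0.265, "claw": -0.2},
  {"dx": -0.795, "dy": -0.5, "dz": 0.12, "yaw": -0.265, "claw": -0.2},
  {"dx": -0.795, "dy": -0.5, "dz": 0.12, "yaw": -0.265, "claw": -0.2},
  {"dx": -0.795, "dy": -0.5, "dz": 0.12, "yaw": -0.265, "claw": -0.2},
  {"dx": -0.795, "dy": -0.5, "dz": 0.12, "yaw": -0.265, "claw": -0.2},
])

```text
time: 1.6
tool_pos: [0.5147, 0.1835, 0.1715]
tool_rot: [0.0, 0.008, 1.0, 0.0]
contact_force: [0.8, 0.9, 0.3]
gripper_width: 0.599
grasp_force: 0.0
```

```bash
python3 -c "
from h import *
go(.516,.183,.072,90)"
```

```text
t 1.6 pos [0.5147 0.1835 0.1715] head 89.1 -> d [-0.0026 -0.0009  0.199 ] yaw -0.0110 j6 -1.35 F [0.8 0.9 0.3] w 50.9mm g 0.0
```

Request:
send_rows([
  {"dz": 0.1, "yaw": -0.011, "claw": -0.2},
  {"dz": 0.199, "yaw": -0.011, "claw": -0.2},
  {"dz": 0.199, "yaw": -0.011, "claw": -0.2},
  {"dz": 0.199, "yaw": -0.011, "claw": 0.6},
  {"dz": 0.199, "yaw": -0.011, "claw": 0.6},
  {"dz": 0.199, "yaw": -0.011, "claw": 0.6},
  {"dz": 0.199, "yaw": -0.011, "claw": 0.6},
  {"dz": 0.199, "yaw": -0.011, "claw": 0.6},
])

```text
invalid input
```

Request:
send_rows([
  {"claw": 0.69},
  {"claw": 0.69},
  {"claw": 0.69},
  {"claw": 0.69},
])

```text
invalid input
```

Request:
send_rows([
  {"claw": 0.75},
  {"claw": 0.75},
  {"claw": 0.75},
  {"claw": 0.75},
])

```text
invalid input
```

Request:
send_rows([
  {"dx": 0, "dy": 0, "dz": 0.1, "yaw": -0.011, "claw": -0.2},
  {"dx": 0, "dy": 0, "dz": 0.199, "yaw": -0.011, "claw": -0.2},
  {"dx": 0, "dy": 0, "dz": 0.199, "yaw": -0.011, "claw": -0.2},
  {"dx": 0, "dy": 0, "dz": 0.199, "yaw": -0.011, "claw": 0.6},
  {"dx": 0, "dy": 0, "dz": 0.199, "yaw": -0.011, "claw": 0.6},
  {"dx": 0, "dy": 0, "dz": 0.199, "yaw": -0.011, "claw": 0.6},
  {"dx": 0, "dy": 0, "dz": 0.199, "yaw": -0.011, "claw": 0.6},
])

```text
time: 2.48
tool_pos: [0.5161, 0.1829, 0.0732]
tool_rot: [0.001, 0.001, 1.0, 0.0]
contact_force: [0.3, 1.8, 0.0]
gripper_width: 0.2
grasp_force: 0.8
```

Request:
send_rows([
  {"dx": 0, "dy": 0, "dz": 0, "yaw": 0, "claw": 0.69},
  {"dx": 0, "dy": 0, "dz": 0, "yaw": 0, "claw": 0.69},
  {"dx": 0, "dy": 0, "dz": 0, "yaw": 0, "claw": 0.69},
])

```text
time: 2.85
tool_pos: [0.516, 0.1827, 0.0732]
tool_rot: [0.001, 0.0, 1.0, 0.0]
contact_force: [-0.6, 0.9, 6.4]
gripper_width: 0.163
grasp_force: 27.4
```

Request:
send_rows([
  {"dx": 0, "dy": 0, "dz": 0, "yaw": 0, "claw": 0.75},
  {"dx": 0, "dy": 0, "dz": 0, "yaw": 0, "claw": 0.75},
  {"dx": 0, "dy": 0, "dz": 0, "yaw": 0, "claw": 0.75},
])

```text
time: 3.22
tool_pos: [0.516, 0.1827, 0.0733]
tool_rot: [0.001, -0.0, 1.0, 0.0]
contact_force: [-1.2, 1.2, 7.0]
gripper_width: 0.152
grasp_force: 58.3
```

Request:
send_rows([
  {"dx": 0, "dy": 0, "dz": 0, "yaw": 0, "claw": -0.2},
  {"dx": 0, "dy": 0, "dz": 0, "yaw": 0, "claw": -0.2},
  {"dx": 0, "dy": 0, "dz": -0.1, "yaw": 0, "claw": -1},
  {"dx": 0, "dy": 0, "dz": -0.15, "yaw": 0, "claw": -1},
  {"dx": -0.13, "dy": -1, "dz": -0.15, "yaw": 0, "claw": -1},
  {"dx": -0.13, "dy": -1, "dz": -0.15, "yaw": 0, "claw": -1},
  {"dx": -0.13, "dy": -1, "dz": -0.15, "yaw": 0, "claw": -1},
  {"dx": -0.13, "dy": -1, "dz": -0.15, "yaw": 0, "claw": -1},
  {"dx": -0.13, "dy": -1, "dz": -0.15, "yaw": 0, "claw": -1},
  {"dx": -0.13, "dy": -1, "dz": -0.15, "yaw": 0, "claw": -1},
  {"dx": -0.13, "dy": -1, "dz": -0.15, "yaw": 0, "claw": -1},
  {"dx": -0.13, "dy": -1, "dz": -0.15, "yaw": 0, "claw": -1},
  {"dx": -0.13, "dy": -1, "dz": -0.15, "yaw": 0, "claw": -1},
  {"dx": -0.13, "dy": -1, "dz": -0.15, "yaw": 0, "claw": -1},
  {"dx": -0.13, "dy": -1, "dz": -0.15, "yaw": 0, "claw": -1},
  {"dx": -0.13, "dy": -1, "dz": -0.15, "yaw": 0, "claw": -1},
])

```text
time: 5.22
tool_pos: [0.5793, -0.3162, 0.1468]
tool_rot: [-0.0, 0.0, 1.0, 0.0]
contact_force: [0.3, 0.2, 0.1]
gripper_width: 1.001
grasp_force: 0.0
```

```bash
python3 -c "
from h import *
go(.5815,-.336,.014,90)
snap('top','t1.png')
a=cv2.imread('pics/raw_t0.png').astype(int);b=cv2.imread('pics/raw_t1.png').astype(int)
d=abs(a-b).sum(2)
print('sq diff',(d[195:232,365:408]>60).sum(),'ob',(d[200:245,430:468]>60).sum(),'mid',(d[140:180,425:465]>60).sum())"
```

```text
t 5.2 pos [ 0.5793 -0.3162  0.1468] head 90.0 -> d [-0.0045 -0.0397  0.2657] yaw -0.0001 j6 -2.18 F [0.3 0.2 0.1] w 85.0mm g 0.0
sq diff 104 ob 1426 mid 1046
```

Request:
send_rows([
  {"dx": -0.0045, "dy": -0.04, "dz": 0.1, "yaw": 0, "claw": -1},
  {"dx": -0.0045, "dy": -0.04, "dz": 0.15, "yaw": 0, "claw": -1},
  {"dx": -0.0045, "dy": -0.04, "dz": 0.2, "yaw": 0, "claw": -1},
  {"dx": -0.0045, "dy": -0.04, "dz": 0.25, "yaw": 0, "claw": -1},
  {"dx": -0.0045, "dy": -0.04, "dz": 0.265, "yaw": 0, "claw": -1},
  {"dx": -0.0045, "dy": -0.04, "dz": 0.265, "yaw": 0, "claw": -0.53},
  {"dx": -0.0045, "dy": -0.04, "dz": 0.265, "yaw": 0, "claw": -0.53},
  {"dx": -0.0045, "dy": -0.04, "dz": 0.265, "yaw": 0, "claw": -0.53},
  {"dx": -0.0045, "dy": -0.04, "dz": 0.265, "yaw": 0, "claw": -0.53},
  {"dx": -0.0045, "dy": -0.04, "dz": 0.265, "yaw": 0, "claw": -0.53},
])

```text
time: 6.52
tool_pos: [0.5818, -0.3379, 0.0151]
tool_rot: [0.0, 0.001, 1.0, -0.0]
contact_force: [-0.8, 1.3, 2.3]
gripper_width: 0.771
grasp_force: 34.3
```

```bash
python3 -c "
from h import *
go(.655,0,.08,90)"
```

```text
t 6.5 pos [ 0.5818 -0.3379  0.0151] head 89.9 -> d [-0.1453  0.676  -0.13  ] yaw -0.0012 j6 -2.21 F [-0.8  1.3  2.3] w 65.5mm g 34.3
```

Request:
send_rows([
  {"dx": 0, "dy": 0, "dz": -0.05, "yaw": 0, "claw": -0.526},
  {"dx": 0, "dy": 0, "dz": -0.1, "yaw": 0, "claw": -0.526},
  {"dx": -0.07, "dy": 0.1, "dz": -0.12, "yaw": 0, "claw": -0.526},
  {"dx": -0.1, "dy": 0.2, "dz": -0.12, "yaw": 0, "claw": -0.526},
  {"dx": -0.145, "dy": 0.3, "dz": -0.12, "yaw": 0, "claw": -0.526},
  {"dx": -0.145, "dy": 0.4, "dz": -0.12, "yaw": 0, "claw": -0.526},
  {"dx": -0.145, "dy": 0.5, "dz": -0.12, "yaw": 0, "claw": -0.526},
  {"dx": -0.145, "dy": 0.6, "dz": -0.12, "yaw": 0, "claw": -0.526},
  {"dx": -0.145, "dy": 0.676, "dz": -0.12, "yaw": 0, "claw": -0.526},
  {"dx": -0.145, "dy": 0.676, "dz": -0.12, "yaw": 0, "claw": -0.526},
  {"dx": -0.145, "dy": 0.676, "dz": -0.12, "yaw": 0, "claw": -0.526},
  {"dx": -0.145, "dy": 0.676, "dz": -0.08, "yaw": 0, "claw": -0.526},
  {"dx": -0.145, "dy": 0.676, "dz": -0.05, "yaw": 0, "claw": -0.526},
  {"dx": -0.145, "dy": 0.676, "dz": -0.03, "yaw": 0, "claw": -0.526},
  {"dx": -0.145, "dy": 0.676, "dz": -0.02, "yaw": 0, "claw": -0.526},
])

```text
time: 8.4
tool_pos: [0.6537, -0.0, 0.0226]
tool_rot: [-0.001, 0.001, 1.0, 0.0]
contact_force: [0.1, 0.5, -2.3]
gripper_width: 0.77
grasp_force: 37.8
```

```bash
python3 -c "
from h import *
go(.655,0,.0195,90)"
```

```text
t 8.4 pos [ 0.6537 -0.      0.0226] head 89.9 -> d [-0.0026  0.      0.0062] yaw -0.0015 j6 -1.68 F [ 0.1  0.5 -2.3] w 65.5mm g 37.8
```

Request:
send_rows([
  {"dx": -0.0026, "dy": 0, "dz": 0.004, "yaw": 0, "claw": -0.522},
  {"dx": -0.0026, "dy": 0, "dz": 0.0065, "yaw": 0, "claw": -0.52},
  {"dx": -0.0026, "dy": 0, "dz": 0.0065, "yaw": 0, "claw": -0.52},
  {"dx": -0.0026, "dy": 0, "dz": 0.0065, "yaw": 0, "claw": -0.7},
  {"dx": -0.0026, "dy": 0, "dz": 0.0065, "yaw": 0, "claw": -1},
  {"dx": -0.0026, "dy": 0, "dz": 0.0065, "yaw": 0, "claw": -1},
  {"dx": -0.0026, "dy": 0, "dz": -0.05, "yaw": 0, "claw": -1},
  {"dx": -0.0026, "dy": 0, "dz": -0.1, "yaw": 0, "claw": -1},
  {"dx": -0.0026, "dy": 0, "dz": -0.12, "yaw": 0.15, "claw": -1},
  {"dx": -0.0026, "dy": 0, "dz": -0.12, "yaw": 1.047, "claw": -1},
  {"dx": -0.0026, "dy": 0, "dz": -0.12, "yaw": 1.047, "claw": -1},
  {"dx": -0.0026, "dy": 0, "dz": -0.12, "yaw": 1.047, "claw": -1},
  {"dx": -0.0026, "dy": 0, "dz": -0.12, "yaw": 1.047, "claw": -1},
  {"dx": -0.0026, "dy": 0, "dz": -0.12, "yaw": 1.047, "claw": -1},
  {"dx": -0.0026, "dy": 0, "dz": -0.12, "yaw": 1.047, "claw": -1},
  {"dx": -0.0026, "dy": 0, "dz": -0.12, "yaw": 1.047, "claw": -1},
  {"dx": -0.0026, "dy": 0, "dz": -0.12, "yaw": 1.047, "claw": -1},
  {"dx": -0.0026, "dy": 0, "dz": -0.12, "yaw": 1.047, "claw": -1},
])

```text
out of range; nothing moved
```

```bash
python3 -c "
from h import *
go(.655,0,.021,0)"
```

```text
t 8.4 pos [ 0.6537 -0.      0.0226] head 89.9 -> d [-0.0026  0.      0.0032] yaw 1.0457 j6 -1.68 F [ 0.1  0.5 -2.3] w 65.5mm g 37.8
```

Turns over 1 are refused, so I'll split the turn across two calls.

Request:
send_rows([
  {"dx": -0.0026, "dy": 0, "dz": 0.004, "yaw": 0, "claw": -0.522},
  {"dx": -0.0026, "dy": 0, "dz": 0.0065, "yaw": 0, "claw": -0.52},
  {"dx": -0.0026, "dy": 0, "dz": 0.0065, "yaw": 0, "claw": -0.52},
  {"dx": -0.0026, "dy": 0, "dz": 0.0065, "yaw": 0, "claw": -0.7},
  {"dx": -0.0026, "dy": 0, "dz": 0.0065, "yaw": 0, "claw": -1},
  {"dx": -0.0026, "dy": 0, "dz": 0.0065, "yaw": 0, "claw": -1},
  {"dx": -0.0026, "dy": 0, "dz": -0.05, "yaw": 0, "claw": -1},
  {"dx": -0.0026, "dy": 0, "dz": -0.1, "yaw": 0, "claw": -1},
  {"dx": -0.0026, "dy": 0, "dz": -0.12, "yaw": 0.15, "claw": -1},
  {"dx": -0.0026, "dy": 0, "dz": -0.12, "yaw": 1, "claw": -1},
  {"dx": -0.0026, "dy": 0, "dz": -0.12, "yaw": 1, "claw": -1},
  {"dx": -0.0026, "dy": 0, "dz": -0.12, "yaw": 1, "claw": -1},
  {"dx": -0.0026, "dy": 0, "dz": -0.12, "yaw": 1, "claw": -1},
  {"dx": -0.0026, "dy": 0, "dz": -0.12, "yaw": 1, "claw": -1},
  {"dx": -0.0026, "dy": 0, "dz": -0.12, "yaw": 1, "claw": -1},
  {"dx": -0.0026, "dy": 0, "dz": -0.12, "yaw": 1, "claw": -1},
  {"dx": -0.0026, "dy": 0, "dz": -0.12, "yaw": 1, "claw": -1},
  {"dx": -0.0026, "dy": 0, "dz": -0.12, "yaw": 1, "claw": -1},
])

```text
time: 10.65
tool_pos: [0.6559, 0.0002, 0.0844]
tool_rot: [0.0, 0.681, 0.732, 0.0]
contact_force: [-0.1, 0.1, 0.8]
gripper_width: 0.997
grasp_force: 0.0
```

```bash
python3 -c "
from h import *
go(.655,0,.021,0)"
```

```text
t 10.7 pos [6.559e-01 2.000e-04 8.440e-02] head 4.1 -> d [-0.0003 -0.0018  0.1268] yaw 0.0477 j6 -0.18 F [-0.1  0.1  0.8] w 84.8mm g 0.0
```

Request:
send_rows([
  {"dx": 0, "dy": -0.0018, "dz": 0.05, "yaw": 0.047, "claw": -1},
  {"dx": 0, "dy": -0.0018, "dz": 0.1, "yaw": 0.047, "claw": -1},
  {"dx": 0, "dy": -0.0018, "dz": 0.127, "yaw": 0.047, "claw": -1},
  {"dx": 0, "dy": -0.0018, "dz": 0.127, "yaw": 0.047, "claw": -0.535},
  {"dx": 0, "dy": -0.0018, "dz": 0.127, "yaw": 0.047, "claw": -0.535},
  {"dx": 0, "dy": -0.0018, "dz": 0.127, "yaw": 0.047, "claw": -0.535},
  {"dx": 0, "dy": -0.0018, "dz": 0.127, "yaw": 0.047, "claw": -0.535},
])

```text
time: 11.52
tool_pos: [0.6557, 0.0001, 0.0219]
tool_rot: [0.001, 0.708, 0.707, 0.001]
contact_force: [0.0, 0.4, 0.4]
gripper_width: 0.765
grasp_force: 0.4
```

```bash
python3 -c "
from h import *
go(.449,-.19,.014,-16)"
```

```text
t 11.5 pos [6.557e-01 1.000e-04 2.190e-02] head -0.1 -> d [-0.3807 -0.4129  0.0151] yaw 0.1853 j6 -0.11 F [0.  0.4 0.4] w 65.0mm g 0.4
```

Request:
send_rows([
  {"dx": 0, "dy": 0, "dz": 0, "yaw": 0, "claw": -0.535},
  {"dx": 0, "dy": 0, "dz": 0, "yaw": 0, "claw": -0.535},
])

```text
time: 11.78
tool_pos: [0.6556, 0.0001, 0.0215]
tool_rot: [0.001, 0.708, 0.707, 0.001]
contact_force: [2.2, -0.2, 1.1]
gripper_width: 0.764
grasp_force: 0.8
```

```bash
python3 -c "
from h import *
snap('scene','s1.png',(180,110,480,335),2.6)"
```

```text
(no output)
```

View pics/s1.png

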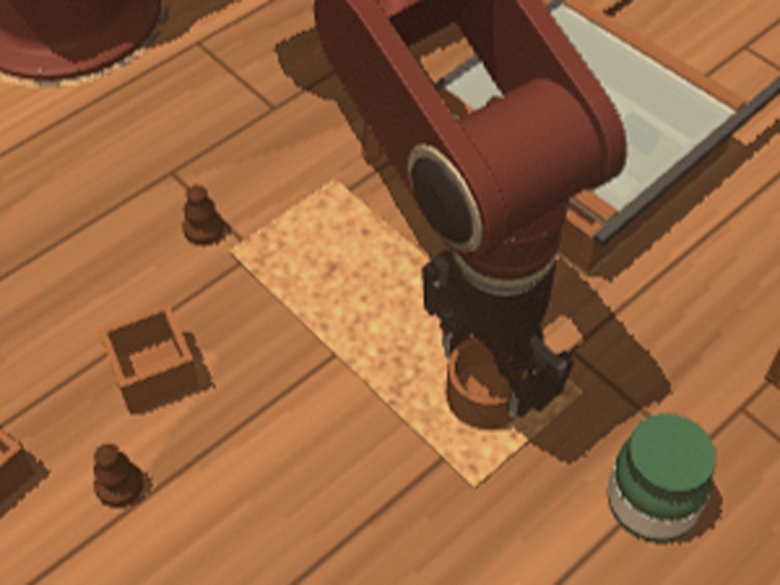

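The round jar stands on the mat between the fingers, with the square and oblong jars still where they were. The grip force is nearly zero, so I'll close slightly more to check centring.

Request:
send_rows([
  {"dx": 0, "dy": 0, "dz": 0, "yaw": 0, "claw": -0.515},
  {"dx": 0, "dy": 0, "dz": 0, "yaw": 0, "claw": -0.515},
  {"dx": 0, "dy": 0, "dz": 0, "yaw": 0, "claw": -0.515},
])

```text
time: 12.2
tool_pos: [0.6557, 0.0001, 0.0216]
tool_rot: [0.001, 0.708, 0.707, 0.001]
contact_force: [1.8, -1.0, 5.2]
gripper_width: 0.767
grasp_force: 13.8
```

```bash
python3 -c "
from h import *
go(.449,-.19,.014,-16)"
```

```text
t 12.2 pos [6.557e-01 1.000e-04 2.160e-02] head -0.1 -> d [-0.3808 -0.4128  0.0145] yaw 0.1852 j6 -0.11 F [ 1.8 -1.   5.2] w 65.2mm g 13.8
```

Request:
send_rows([
  {"dx": 0, "dy": 0, "dz": 0, "yaw": 0, "claw": -0.7},
  {"dx": 0, "dy": 0, "dz": 0, "yaw": 0, "claw": -1},
  {"dx": 0, "dy": 0, "dz": -0.05, "yaw": 0, "claw": -1},
  {"dx": 0, "dy": 0, "dz": -0.15, "yaw": 0, "claw": -1},
  {"dx": -0.1, "dy": -0.1, "dz": -0.15, "yaw": 0.05, "claw": -1},
  {"dx": -0.38, "dy": -0.413, "dz": -0.15, "yaw": 0.185, "claw": -1},
  {"dx": -0.38, "dy": -0.413, "dz": -0.15, "yaw": 0.185, "claw": -1},
  {"dx": -0.38, "dy": -0.413, "dz": -0.15, "yaw": 0.185, "claw": -1},
  {"dx": -0.38, "dy": -0.413, "dz": -0.15, "yaw": 0.185, "claw": -1},
  {"dx": -0.38, "dy": -0.413, "dz": -0.15, "yaw": 0.185, "claw": -1},
  {"dx": -0.38, "dy": -0.413, "dz": -0.15, "yaw": 0.185, "claw": -1},
])

```text
time: 13.58
tool_pos: [0.4483, -0.1891, 0.0956]
tool_rot: [-0.0, 0.799, 0.602, 0.0]
contact_force: [0.1, -1.0, 0.2]
gripper_width: 0.991
grasp_force: 0.0
```

```bash
python3 -c "
from h import *
go(.449,-.19,.014,-16)"
```

```text
t 13.6 pos [ 0.4483 -0.1891  0.0956] head -16.0 -> d [-0.0014  0.002   0.1631] yaw 0.0002 j6 -0.27 F [ 0.1 -1.   0.2] w 84.3mm g 0.0
```

Request:
send_rows([
  {"dx": -0.0014, "dy": 0.002, "dz": 0.06, "yaw": 0, "claw": -1},
  {"dx": -0.0014, "dy": 0.002, "dz": 0.11, "yaw": 0, "claw": -1},
  {"dx": -0.0014, "dy": 0.002, "dz": 0.163, "yaw": 0, "claw": -1},
  {"dx": -0.0014, "dy": 0.002, "dz": 0.163, "yaw": 0, "claw": -1},
  {"dx": -0.0014, "dy": 0.002, "dz": 0.163, "yaw": 0, "claw": -0.42},
  {"dx": -0.0014, "dy": 0.002, "dz": 0.163, "yaw": 0, "claw": -0.42},
  {"dx": -0.0014, "dy": 0.002, "dz": 0.163, "yaw": 0, "claw": -0.42},
  {"dx": -0.0014, "dy": 0.002, "dz": 0.163, "yaw": 0, "claw": -0.42},
  {"dx": -0.0014, "dy": 0.002, "dz": 0.163, "yaw": 0, "claw": -0.42},
])

```text
time: 14.7
tool_pos: [0.4502, -0.1909, 0.0159]
tool_rot: [0.001, 0.799, 0.602, 0.001]
contact_force: [1.5, 1.4, 5.6]
gripper_width: 0.719
grasp_force: 42.3
```

```bash
python3 -c "
from h import *
go(.555,0,.019,0)"
```

```text
t 14.7 pos [ 0.4502 -0.1909  0.0159] head -16.0 -> d [ 0.4248  0.0962 -0.006 ] yaw -0.1862 j6 -0.28 F [1.5 1.4 5.6] w 61.1mm g 42.3
```

Request:
send_rows([
  {"dx": 0, "dy": 0, "dz": 0, "yaw": 0, "claw": -0.438},
  {"dx": 0, "dy": 0, "dz": 0, "yaw": 0, "claw": -0.438},
])

```text
time: 14.95
tool_pos: [0.4502, -0.1909, 0.0158]
tool_rot: [0.001, 0.799, 0.602, 0.001]
contact_force: [0.8, 1.7, 5.1]
gripper_width: 0.718
grasp_force: 31.8
```

Request:
send_rows([
  {"dx": 0, "dy": 0, "dz": -0.05, "yaw": 0, "claw": -0.438},
  {"dx": 0, "dy": 0, "dz": -0.14, "yaw": 0, "claw": -0.438},
  {"dx": 0.08, "dy": 0.02, "dz": -0.14, "yaw": -0.03, "claw": -0.438},
  {"dx": 0.16, "dy": 0.03, "dz": -0.14, "yaw": -0.07, "claw": -0.438},
  {"dx": 0.24, "dy": 0.05, "dz": -0.14, "yaw": -0.11, "claw": -0.438},
  {"dx": 0.32, "dy": 0.07, "dz": -0.14, "yaw": -0.15, "claw": -0.438},
  {"dx": 0.422, "dy": 0.0866, "dz": -0.14, "yaw": -0.186, "claw": -0.438},
  {"dx": 0.422, "dy": 0.0866, "dz": -0.14, "yaw": -0.186, "claw": -0.438},
  {"dx": 0.422, "dy": 0.0866, "dz": -0.14, "yaw": -0.186, "claw": -0.438},
  {"dx": 0.422, "dy": 0.0866, "dz": -0.09, "yaw": -0.186, "claw": -0.438},
  {"dx": 0.422, "dy": 0.0866, "dz": -0.05, "yaw": -0.186, "claw": -0.438},
  {"dx": 0.422, "dy": 0.0866, "dz": -0.025, "yaw": -0.186, "claw": -0.438},
  {"dx": 0.422, "dy": 0.0866, "dz": -0.018, "yaw": -0.186, "claw": -0.438},
  {"dx": 0.422, "dy": 0.0866, "dz": -0.018, "yaw": -0.186, "claw": -0.438},
])

```text
time: 16.7
tool_pos: [0.5488, 0.0002, 0.0234]
tool_rot: [0.0, 0.707, 0.707, 0.0]
contact_force: [1.0, -0.3, -1.8]
gripper_width: 0.72
grasp_force: 30.9
```

```bash
python3 -c "
from h import *
go(.55,0,.0195,0)"
```

```text
t 16.7 pos [5.488e-01 2.000e-04 2.340e-02] head -0.0 -> d [-0.0005  0.0023  0.0079] yaw -0.0001 j6 -0.13 F [ 1.  -0.3 -1.8] w 61.2mm g 30.9
```

Request:
send_rows([
  {"dx": 0, "dy": 0.002, "dz": 0.004, "yaw": 0, "claw": -0.438},
  {"dx": 0, "dy": 0.002, "dz": 0.0075, "yaw": 0, "claw": -0.438},
  {"dx": 0, "dy": 0.002, "dz": 0.0075, "yaw": 0, "claw": -0.438},
  {"dx": 0, "dy": 0.002, "dz": 0.0075, "yaw": 0, "claw": -0.6},
  {"dx": 0, "dy": 0.002, "dz": 0.0075, "yaw": 0, "claw": -0.95},
  {"dx": 0, "dy": 0.002, "dz": 0.0075, "yaw": 0, "claw": -0.95},
  {"dx": 0, "dy": 0.002, "dz": -0.05, "yaw": 0, "claw": -0.95},
  {"dx": 0, "dy": 0.002, "dz": -0.1, "yaw": 0, "claw": -0.95},
  {"dx": 0, "dy": 0.002, "dz": -0.13, "yaw": -0.15, "claw": -0.95},
  {"dx": 0, "dy": 0.002, "dz": -0.13, "yaw": -1, "claw": -1},
  {"dx": 0, "dy": 0.002, "dz": -0.13, "yaw": -1, "claw": -1},
  {"dx": 0, "dy": 0.002, "dz": -0.13, "yaw": -1, "claw": -1},
  {"dx": 0, "dy": 0.002, "dz": -0.13, "yaw": -1, "claw": -1},
  {"dx": 0, "dy": 0.002, "dz": -0.13, "yaw": -1, "claw": -1},
  {"dx": 0, "dy": 0.002, "dz": -0.13, "yaw": -1, "claw": -1},
  {"dx": 0, "dy": 0.002, "dz": -0.13, "yaw": -1, "claw": -1},
  {"dx": 0, "dy": 0.002, "dz": -0.13, "yaw": -1, "claw": -1},
  {"dx": 0, "dy": 0.002, "dz": -0.13, "yaw": -1, "claw": -1},
  {"dx": 0, "dy": 0.002, "dz": -0.13, "yaw": -1, "claw": -1},
])

```text
time: 19.08
tool_pos: [0.5496, 0.0004, 0.0883]
tool_rot: [-0.0, 0.036, 0.999, -0.0]
contact_force: [1.0, -1.1, 1.0]
gripper_width: 0.995
grasp_force: 0.0
```

```bash
python3 -c "
from h import *
go(.55,0,.022,90)"
```

```text
t 19.1 pos [5.496e-01 4.000e-04 8.830e-02] head 85.9 -> d [-0.0008 -0.0008  0.1326] yaw -0.0481 j6 -1.63 F [ 1.  -1.1  1. ] w 84.6mm g 0.0
```

Request:
send_rows([
  {"dx": 0, "dy": 0, "dz": 0.06, "yaw": -0.048, "claw": -1},
  {"dx": 0, "dy": 0, "dz": 0.11, "yaw": -0.048, "claw": -1},
  {"dx": 0, "dy": 0, "dz": 0.1326, "yaw": -0.048, "claw": -1},
  {"dx": 0, "dy": 0, "dz": 0.1326, "yaw": -0.048, "claw": -1},
  {"dx": 0, "dy": 0, "dz": 0.1326, "yaw": -0.048, "claw": -0.445},
  {"dx": 0, "dy": 0, "dz": 0.1326, "yaw": -0.048, "claw": -0.445},
  {"dx": 0, "dy": 0, "dz": 0.1326, "yaw": -0.048, "claw": -0.445},
  {"dx": 0, "dy": 0, "dz": 0.1326, "yaw": -0.048, "claw": -0.445},
  {"dx": 0, "dy": 0, "dz": 0.1326, "yaw": -0.048, "claw": -0.445},
])

```text
time: 20.2
tool_pos: [0.5508, 0.0001, 0.0235]
tool_rot: [0.001, -0.001, 1.0, -0.0]
contact_force: [-1.0, -1.0, 6.0]
gripper_width: 0.725
grasp_force: 9.0
```

```bash
python3 -c "
from h import *
go(.428,-.342,.014,100)
im=manip.grab_frame('top')
cv2.imwrite('pics/ob.png',cv2.resize(im[190:255,420:480,::-1],None,fx=9,fy=9,interpolation=cv2.INTER_CUBIC))"
```

```text
t 20.2 pos [5.508e-01 1.000e-04 2.350e-02] head 90.1 -> d [ 0.2465 -0.6839  0.0188] yaw -0.1155 j6 -1.71 F [-1. -1.  6.] w 61.6mm g 9.0
```

View pics/ob.png

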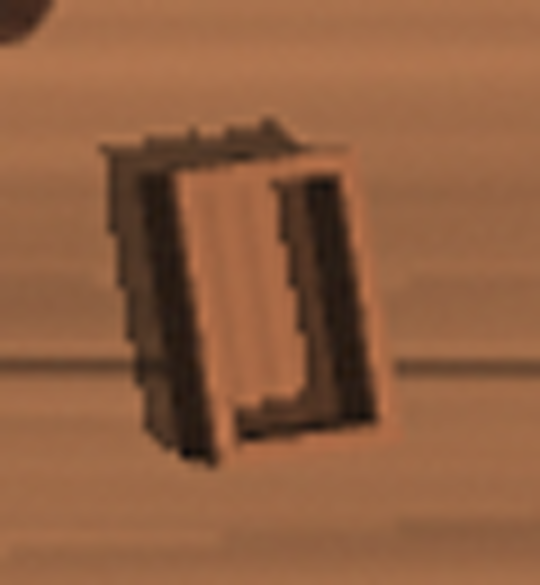

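The oblong rim corners in the crop are (175,168), (350,150), (397,437) and (218,465).

```bash
python3 -c "
from h import *
w=np.array([ray('top',*c2p(c,420,190,9),.045) for c in [(175,168),(350,150),(397,437),(218,465)]])[:,:2]
print(w.round(4).tolist(),w.mean(0))
for i in range(4):
  d=w[(i+1)%4]-w[i];print('L %.1f ang %.1f'%(1e3*np.hypot(*d),np.degrees(np.arctan2(d[1],d[0]))))
x,y=w.mean(0)
go(x,y,.014,100.5)"
```

```text
[[0.4632, -0.3184], [0.4684, -0.3674], [0.3879, -0.3796], [0.3798, -0.3296]] [ 0.42484841 -0.34874259]
L 49.3 ang -83.9
L 81.5 ang -171.4
L 50.7 ang 99.2
L 84.1 ang 7.6
t 20.2 pos [5.508e-01 1.000e-04 2.350e-02] head 90.1 -> d [ 0.2528 -0.6973  0.0189] yaw -0.1214 j6 -1.71 F [-0.6 -1.1  6.6] w 61.6mm g 9.0
```

Request:
send_rows([
  {"dx": 0, "dy": 0, "dz": 0, "yaw": 0, "claw": -0.7},
  {"dx": 0, "dy": 0, "dz": 0, "yaw": 0, "claw": -1},
  {"dx": 0, "dy": 0, "dz": -0.08, "yaw": 0, "claw": -1},
  {"dx": 0, "dy": 0, "dz": -0.17, "yaw": 0, "claw": -1},
  {"dx": 0.05, "dy": -0.1, "dz": -0.17, "yaw": 0, "claw": -1},
  {"dx": 0.253, "dy": -0.697, "dz": -0.15, "yaw": -0.092, "claw": -1},
  {"dx": 0.253, "dy": -0.697, "dz": -0.15, "yaw": -0.092, "claw": -1},
  {"dx": 0.253, "dy": -0.697, "dz": -0.15, "yaw": -0.092, "claw": -1},
  {"dx": 0.253, "dy": -0.697, "dz": -0.15, "yaw": -0.092, "claw": -1},
  {"dx": 0.253, "dy": -0.697, "dz": -0.15, "yaw": -0.092, "claw": -1},
  {"dx": 0.253, "dy": -0.697, "dz": -0.15, "yaw": -0.092, "claw": -1},
  {"dx": 0.253, "dy": -0.697, "dz": -0.15, "yaw": -0.092, "claw": -1},
  {"dx": 0.253, "dy": -0.697, "dz": -0.15, "yaw": -0.092, "claw": -1},
  {"dx": 0.253, "dy": -0.697, "dz": -0.15, "yaw": -0.092, "claw": -1},
])

```text
time: 22.0
tool_pos: [0.4241, -0.3469, 0.0969]
tool_rot: [-0.0, -0.071, 0.998, 0.0]
contact_force: [-0.3, -0.0, 0.8]
gripper_width: 1.001
grasp_force: 0.0
```

```bash
python3 -c "
from h import *
go(.4249,-.3487,.014,98)"
```

```text
t 22.0 pos [ 0.4241 -0.3469  0.0969] head 98.1 -> d [-0.0011 -0.0038  0.1658] yaw 0.0011 j6 -2.53 F [-0.3 -0.   0.8] w 85.1mm g 0.0
```

Request:
send_rows([
  {"dx": -0.001, "dy": -0.004, "dz": 0.06, "yaw": 0, "claw": -1},
  {"dx": -0.001, "dy": -0.004, "dz": 0.12, "yaw": 0, "claw": -1},
  {"dx": -0.001, "dy": -0.004, "dz": 0.166, "yaw": 0, "claw": -1},
  {"dx": -0.001, "dy": -0.004, "dz": 0.166, "yaw": 0, "claw": -1},
  {"dx": -0.001, "dy": -0.004, "dz": 0.166, "yaw": 0, "claw": -0.22},
  {"dx": -0.001, "dy": -0.004, "dz": 0.166, "yaw": 0, "claw": -0.22},
  {"dx": -0.001, "dy": -0.004, "dz": 0.166, "yaw": 0, "claw": -0.22},
  {"dx": -0.001, "dy": -0.004, "dz": 0.166, "yaw": 0, "claw": -0.205},
  {"dx": -0.001, "dy": -0.004, "dz": 0.166, "yaw": 0, "claw": -0.205},
  {"dx": -0.001, "dy": -0.004, "dz": 0.166, "yaw": 0, "claw": -0.205},
])

```text
time: 23.25
tool_pos: [0.4249, -0.3507, 0.0152]
tool_rot: [0.001, -0.07, 0.998, -0.001]
contact_force: [-0.2, 2.3, 7.1]
gripper_width: 0.61
grasp_force: 16.8
```

```bash
python3 -c "
from h import *
go(.445,0,.019,90)"
```

```text
t 23.2 pos [ 0.4249 -0.3507  0.0152] head 98.0 -> d [-0.1371  0.689  -0.0083] yaw 0.0928 j6 -2.54 F [-0.2  2.3  7.1] w 51.8mm g 16.8
```

Request:
send_rows([
  {"dx": 0, "dy": 0, "dz": 0, "yaw": 0, "claw": -0.2},
  {"dx": 0, "dy": 0, "dz": -0.05, "yaw": 0, "claw": -0.2},
  {"dx": 0, "dy": 0, "dz": -0.13, "yaw": 0, "claw": -0.2},
  {"dx": -0.02, "dy": 0.1, "dz": -0.13, "yaw": 0, "claw": -0.2},
  {"dx": -0.04, "dy": 0.2, "dz": -0.13, "yaw": 0, "claw": -0.2},
  {"dx": -0.06, "dy": 0.3, "dz": -0.13, "yaw": 0.03, "claw": -0.2},
  {"dx": -0.08, "dy": 0.4, "dz": -0.13, "yaw": 0.06, "claw": -0.2},
  {"dx": -0.11, "dy": 0.5, "dz": -0.13, "yaw": 0.093, "claw": -0.2},
  {"dx": -0.137, "dy": 0.6, "dz": -0.13, "yaw": 0.093, "claw": -0.2},
  {"dx": -0.137, "dy": 0.689, "dz": -0.13, "yaw": 0.093, "claw": -0.2},
  {"dx": -0.137, "dy": 0.689, "dz": -0.13, "yaw": 0.093, "claw": -0.2},
  {"dx": -0.137, "dy": 0.689, "dz": -0.13, "yaw": 0.093, "claw": -0.2},
  {"dx": -0.137, "dy": 0.689, "dz": -0.08, "yaw": 0.093, "claw": -0.2},
  {"dx": -0.137, "dy": 0.689, "dz": -0.04, "yaw": 0.093, "claw": -0.2},
  {"dx": -0.137, "dy": 0.689, "dz": -0.018, "yaw": 0.093, "claw": -0.2},
  {"dx": -0.137, "dy": 0.689, "dz": -0.018, "yaw": 0.093, "claw": -0.2},
])

```text
time: 25.25
tool_pos: [0.4438, -0.0001, 0.0222]
tool_rot: [-0.001, 0.001, 1.0, 0.0]
contact_force: [-0.5, -0.5, -0.7]
gripper_width: 0.604
grasp_force: 23.3
```

```bash
python3 -c "
from h import *
go(.445,0,.019,90)"
```

```text
t 25.2 pos [ 4.438e-01 -1.000e-04  2.220e-02] head 89.9 -> d [-0.0025  0.0002  0.0064] yaw -0.0011 j6 -1.74 F [-0.5 -0.5 -0.7] w 51.4mm g 23.3
```

Request:
send_rows([
  {"dx": -0.0025, "dy": 0, "dz": 0.003, "yaw": 0, "claw": -0.2},
  {"dx": -0.0025, "dy": 0, "dz": 0.006, "yaw": 0, "claw": -0.2},
  {"dx": -0.0025, "dy": 0, "dz": 0.006, "yaw": 0, "claw": -0.2},
  {"dx": -0.0025, "dy": 0, "dz": 0.006, "yaw": 0, "claw": -0.4},
  {"dx": -0.0025, "dy": 0, "dz": 0.006, "yaw": 0, "claw": -0.7},
  {"dx": -0.0025, "dy": 0, "dz": 0.006, "yaw": 0, "claw": -0.7},
  {"dx": -0.0025, "dy": 0, "dz": -0.06, "yaw": 0, "claw": -0.7},
  {"dx": -0.0025, "dy": 0, "dz": -0.15, "yaw": 0, "claw": -0.2},
  {"dx": 0.0755, "dy": 0, "dz": -0.15, "yaw": 1, "claw": 0.1},
  {"dx": 0.0755, "dy": 0, "dz": -0.15, "yaw": 1, "claw": 0.1},
  {"dx": 0.0755, "dy": 0, "dz": -0.15, "yaw": 1, "claw": 0.1},
  {"dx": 0.0755, "dy": 0, "dz": -0.15, "yaw": 1, "claw": 0.1},
  {"dx": 0.0755, "dy": 0, "dz": -0.15, "yaw": 1, "claw": 0.1},
  {"dx": 0.0755, "dy": 0, "dz": -0.15, "yaw": 1, "claw": 0.1},
  {"dx": 0.0755, "dy": 0, "dz": -0.15, "yaw": 1, "claw": 0.1},
  {"dx": 0.0755, "dy": 0, "dz": -0.15, "yaw": 1, "claw": 0.1},
  {"dx": 0.0755, "dy": 0, "dz": -0.15, "yaw": 1, "claw": 0.1},
  {"dx": 0.0755, "dy": 0, "dz": -0.15, "yaw": 1, "claw": 0.1},
])

```text
time: 27.5
tool_pos: [0.4066, 0.0006, 0.098]
tool_rot: [0.0, 0.681, 0.732, 0.0]
contact_force: [-0.4, 0.6, -0.0]
gripper_width: 0.45
grasp_force: 0.0
```

```bash
python3 -c "
from h import *
go(.406,0,.027,0)"
```

```text
t 27.5 pos [0.4066 0.0006 0.098 ] head 4.2 -> d [-0.001  -0.0013  0.1421] yaw 0.0487 j6 -0.26 F [-0.4  0.6 -0. ] w 38.2mm g 0.0
```

Request:
send_rows([
  {"dx": 0, "dy": -0.001, "dz": 0.07, "yaw": 0.049, "claw": 0.1},
  {"dx": 0, "dy": -0.001, "dz": 0.11, "yaw": 0.049, "claw": 0.1},
  {"dx": 0, "dy": -0.001, "dz": 0.142, "yaw": 0.049, "claw": 0.1},
  {"dx": 0, "dy": -0.001, "dz": 0.142, "yaw": 0.049, "claw": 0.1},
  {"dx": 0, "dy": -0.001, "dz": 0.142, "yaw": 0.049, "claw": 0.6},
  {"dx": 0, "dy": -0.001, "dz": 0.142, "yaw": 0.049, "claw": 0.8},
  {"dx": 0, "dy": -0.001, "dz": 0.142, "yaw": 0.049, "claw": 0.85},
  {"dx": 0, "dy": -0.001, "dz": 0.142, "yaw": 0.049, "claw": 0.865},
  {"dx": 0, "dy": -0.001, "dz": 0.142, "yaw": 0.049, "claw": 0.865},
  {"dx": 0, "dy": -0.001, "dz": 0.142, "yaw": 0.049, "claw": 0.865},
])

```text
time: 28.75
tool_pos: [0.4066, 0.0004, 0.0277]
tool_rot: [0.0, 0.708, 0.706, 0.0]
contact_force: [-2.2, 0.1, 5.3]
gripper_width: 0.07
grasp_force: 6.1
```

```bash
python3 -c "
from h import *
go(.406,0,.027,0)"
```

```text
t 28.8 pos [4.066e-01 4.000e-04 2.770e-02] head -0.2 -> d [-0.0009 -0.0012  0.0013] yaw -0.0020 j6 -0.18 F [-2.2  0.1  5.3] w 5.9mm g 6.1
```

Request:
send_rows([
  {"dx": 0, "dy": 0, "dz": 0, "yaw": 0, "claw": 0.5},
  {"dx": 0, "dy": 0, "dz": 0, "yaw": 0, "claw": 0.1},
  {"dx": 0, "dy": 0, "dz": -0.05, "yaw": 0, "claw": 0.1},
  {"dx": 0, "dy": 0, "dz": -0.15, "yaw": 0, "claw": 0.1},
  {"dx": 0, "dy": 0, "dz": -0.27, "yaw": 0, "claw": 0.1},
  {"dx": 0.365, "dy": 0.218, "dz": -0.27, "yaw": -1, "claw": 0.1},
  {"dx": 0.365, "dy": 0.218, "dz": -0.27, "yaw": -1, "claw": 0.1},
  {"dx": 0.365, "dy": 0.218, "dz": -0.27, "yaw": -1, "claw": 0.1},
  {"dx": 0.365, "dy": 0.218, "dz": -0.27, "yaw": -1, "claw": 0.1},
  {"dx": 0.365, "dy": 0.218, "dz": -0.27, "yaw": -1, "claw": 0.1},
  {"dx": 0.365, "dy": 0.218, "dz": -0.27, "yaw": -1, "claw": 0.1},
  {"dx": 0.365, "dy": 0.218, "dz": -0.27, "yaw": -1, "claw": 0.1},
  {"dx": 0.365, "dy": 0.218, "dz": -0.27, "yaw": -1, "claw": 0.1},
  {"dx": 0.365, "dy": 0.218, "dz": -0.27, "yaw": -1, "claw": 0.1},
  {"dx": 0.365, "dy": 0.218, "dz": -0.27, "yaw": -1, "claw": 0.1},
])

```text
time: 30.62
tool_pos: [0.5155, 0.1827, 0.1617]
tool_rot: [-0.0, 0.038, 0.999, -0.0]
contact_force: [0.4, -0.3, 0.3]
gripper_width: 0.45
grasp_force: 0.0
```

```bash
python3 -c "
from h import *
go(.516,.183,.072,90.5)"
```

```text
t 30.6 pos [0.5155 0.1827 0.1617] head 85.6 -> d [-0.001   0.0008  0.1794] yaw -0.0568 j6 -1.29 F [ 0.4 -0.3  0.3] w 38.3mm g 0.0
```

Request:
send_rows([
  {"dx": 0, "dy": 0, "dz": 0.1, "yaw": -0.0675, "claw": 0.1},
  {"dx": 0, "dy": 0, "dz": 0.18, "yaw": -0.0675, "claw": 0.1},
  {"dx": 0, "dy": 0, "dz": 0.18, "yaw": -0.0675, "claw": 0.1},
  {"dx": 0, "dy": 0, "dz": 0.18, "yaw": -0.0675, "claw": 0.68},
  {"dx": 0, "dy": 0, "dz": 0.18, "yaw": -0.0675, "claw": 0.68},
  {"dx": 0, "dy": 0, "dz": 0.18, "yaw": -0.0675, "claw": 0.68},
  {"dx": 0, "dy": 0, "dz": 0.18, "yaw": -0.0675, "claw": 0.68},
])

```text
time: 31.5
tool_pos: [0.5174, 0.183, 0.0745]
tool_rot: [0.002, -0.014, 1.0, 0.0]
contact_force: [-0.0, -0.5, 6.1]
gripper_width: 0.167
grasp_force: 9.8
```

Request:
send_rows([
  {"dx": 0, "dy": 0.03, "dz": 0, "yaw": 0, "claw": 0.68},
  {"dx": 0, "dy": 0.06, "dz": 0, "yaw": 0, "claw": 0.68},
  {"dx": 0, "dy": 0.09, "dz": 0, "yaw": 0, "claw": 0.68},
  {"dx": 0, "dy": 0.12, "dz": 0, "yaw": 0, "claw": 0.68},
  {"dx": 0, "dy": 0.15, "dz": 0, "yaw": 0, "claw": 0.68},
  {"dx": 0, "dy": 0.18, "dz": 0, "yaw": 0, "claw": 0.68},
  {"dx": 0, "dy": 0.2, "dz": 0, "yaw": 0, "claw": 0.68},
])

```text
time: 32.38
tool_pos: [0.5139, 0.2835, 0.0744]
tool_rot: [0.001, -0.014, 1.0, 0.0]
contact_force: [-2.2, -2.5, 8.4]
gripper_width: 0.164
grasp_force: 9.9
```

Request:
send_rows([
  {"dx": 0, "dy": 0.03, "dz": 0, "yaw": 0, "claw": 0.68},
  {"dx": 0, "dy": 0.06, "dz": 0, "yaw": 0, "claw": 0.68},
  {"dx": 0, "dy": 0.09, "dz": 0, "yaw": 0, "claw": 0.68},
  {"dx": 0, "dy": 0.12, "dz": 0, "yaw": 0, "claw": 0.68},
  {"dx": 0, "dy": 0.15, "dz": 0, "yaw": 0, "claw": 0.68},
  {"dx": 0, "dy": 0.18, "dz": 0, "yaw": 0, "claw": 0.68},
  {"dx": 0, "dy": 0.2, "dz": 0, "yaw": 0, "claw": 0.68},
  {"dx": 0, "dy": 0.22, "dz": 0, "yaw": 0, "claw": 0.68},
  {"dx": 0, "dy": 0.24, "dz": 0, "yaw": 0, "claw": 0.68},
  {"dx": 0, "dy": 0.26, "dz": 0, "yaw": 0, "claw": 0.68},
  {"dx": 0, "dy": 0.265, "dz": 0, "yaw": 0, "claw": 0.68},
])

```text
time: 33.75
tool_pos: [0.5096, 0.4064, 0.0742]
tool_rot: [-0.002, -0.014, 1.0, -0.011]
contact_force: [-7.5, -37.5, 23.3]
gripper_width: 0.16
grasp_force: 24.6
```

Request:
send_rows([
  {"dx": 0, "dy": 0.005, "dz": 0, "yaw": 0, "claw": 0.68},
  {"dx": 0, "dy": 0.01, "dz": 0, "yaw": 0, "claw": 0.68},
  {"dx": 0, "dy": 0.012, "dz": 0, "yaw": 0, "claw": 0.68},
  {"dx": 0, "dy": 0.012, "dz": 0, "yaw": 0, "claw": 0.68},
])

```text
time: 34.25
tool_pos: [0.5096, 0.4064, 0.0741]
tool_rot: [-0.004, -0.013, 1.0, -0.017]
contact_force: [-9.6, -52.5, 29.0]
gripper_width: 0.159
grasp_force: 33.0
```

Request:
send_rows([
  {"dx": 0, "dy": -0.015, "dz": 0, "yaw": 0, "claw": 0.68},
  {"dx": 0, "dy": -0.03, "dz": 0, "yaw": 0, "claw": 0.68},
  {"dx": 0, "dy": -0.03, "dz": 0, "yaw": 0, "claw": 0.4},
  {"dx": 0, "dy": -0.03, "dz": 0, "yaw": 0, "claw": 0.1},
  {"dx": 0, "dy": -0.03, "dz": -0.08, "yaw": 0, "claw": 0.1},
  {"dx": 0, "dy": -0.03, "dz": -0.18, "yaw": 0, "claw": 0.1},
  {"dx": 0, "dy": 0.1, "dz": -0.3, "yaw": 0, "claw": 0.1},
  {"dx": 0, "dy": 0.1, "dz": -0.35, "yaw": 0, "claw": 0.1},
  {"dx": 0, "dy": 0.1, "dz": -0.35, "yaw": 0, "claw": 0.1},
  {"dx": 0, "dy": 0.1, "dz": -0.35, "yaw": 0, "claw": 0.1},
])

```text
time: 35.5
tool_pos: [0.5073, 0.471, 0.2457]
tool_rot: [-0.001, -0.014, 1.0, -0.001]
contact_force: [-0.7, 0.6, -0.6]
gripper_width: 0.449
grasp_force: 0.0
```

```bash
python3 -c "
from h import *
go(.5,.3,.2,90)
snap('top','t2.png',(140,120,345,250),3.9)"
```

```text
t 35.5 pos [0.5073 0.471  0.2457] head 91.6 -> d [ 0.024  -0.3414  0.0918] yaw 0.0186 j6 -0.96 F [-0.7  0.6 -0.6] w 38.1mm g 0.0
```

View pics/t2.png

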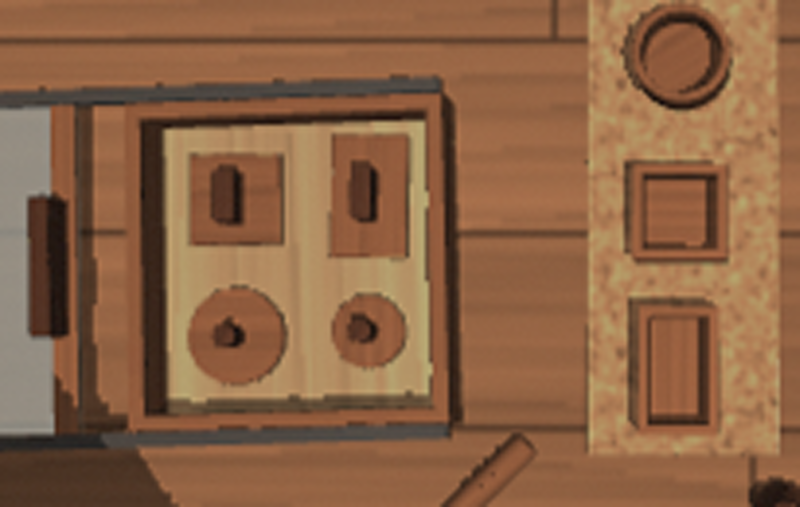

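The box is open. The lids are square at crop (237,198), oblong at (369,195), round at (238,335) and small at (369,330). The three jars are in line on the mat.

```bash
python3 -c "
from h import *
R=lambda c:ray('top',*c2p(c,140,120,3.9),.016)[:2]
for n,cs in [('sq',[(191,153),(285,153),(285,243),(190,243)]),('ob',[(331,134),(409,135),(405,258),(329,252)]),('rd',[(189,335),(287,335),(238,285),(238,384)]),('sm',[(331,330),(407,330),(369,291),(369,368)])]:
  w=np.array([R(c) for c in cs]);print(n,w.mean(0).round(4),w.round(3).tolist())
go(.465,.296,.12,90)"
```

```text
sq [0.5619 0.3013] [[0.593, 0.334], [0.593, 0.269], [0.531, 0.268], [0.531, 0.333]]
ob [0.5642 0.212 ] [[0.606, 0.238], [0.605, 0.185], [0.521, 0.187], [0.525, 0.238]]
rd [0.469  0.2996] [[0.469, 0.333], [0.469, 0.266], [0.503, 0.3], [0.436, 0.299]]
sm [0.4726 0.2105] [[0.472, 0.236], [0.472, 0.185], [0.499, 0.211], [0.447, 0.21]]
t 35.5 pos [0.507  0.4704 0.2446] head 91.6 -> d [ 0.0929 -0.3459  0.2502] yaw 0.0183 j6 -0.96 F [ 0.1 -0.3 -0.5] w 38.3mm g 0.0
```

Request:
send_rows([
  {"dx": 0.085, "dy": -0.3385, "dz": 0.1, "yaw": 0.018, "claw": 0.1},
  {"dx": 0.085, "dy": -0.3385, "dz": 0.1, "yaw": 0.018, "claw": 0.1},
  {"dx": 0.085, "dy": -0.3385, "dz": 0.15, "yaw": 0.018, "claw": 0.1},
  {"dx": 0.085, "dy": -0.3385, "dz": 0.25, "yaw": 0.018, "claw": 0.1},
  {"dx": 0.085, "dy": -0.3385, "dz": 0.3, "yaw": 0.018, "claw": 0.1},
  {"dx": 0.085, "dy": -0.3385, "dz": 0.3, "yaw": 0.018, "claw": 0.1},
  {"dx": 0.085, "dy": -0.3385, "dz": 0.3, "yaw": 0.018, "claw": 0.1},
])

```text
time: 36.42
tool_pos: [0.4702, 0.3007, 0.0974]
tool_rot: [0.0, -0.0, 1.0, 0.0]
contact_force: [0.2, 0.1, 0.9]
gripper_width: 0.452
grasp_force: 0.0
```

```bash
python3 -c "
from h import *
go(.469,.2996,.022,90)"
```

```text
t 36.4 pos [0.4702 0.3007 0.0974] head 90.0 -> d [ 0.0024 -0.0022  0.1508] yaw 0.0001 j6 -1.14 F [0.2 0.1 0.9] w 38.4mm g 0.0
```

Request:
send_rows([
  {"dx": 0.0024, "dy": -0.0022, "dz": 0.07, "yaw": 0, "claw": 0.1},
  {"dx": 0.0024, "dy": -0.0022, "dz": 0.12, "yaw": 0, "claw": 0.1},
  {"dx": 0.0024, "dy": -0.0022, "dz": 0.15, "yaw": 0, "claw": 0.1},
  {"dx": 0.0024, "dy": -0.0022, "dz": 0.15, "yaw": 0, "claw": 0.5},
  {"dx": 0.0024, "dy": -0.0022, "dz": 0.15, "yaw": 0, "claw": 0.6},
  {"dx": 0.0024, "dy": -0.0022, "dz": 0.15, "yaw": 0, "claw": 0.64},
  {"dx": 0.0024, "dy": -0.0022, "dz": 0.15, "yaw": 0, "claw": 0.64},
  {"dx": 0.0024, "dy": -0.0022, "dz": 0.15, "yaw": 0, "claw": 0.64},
])

```text
time: 37.42
tool_pos: [0.4699, 0.3002, 0.0236]
tool_rot: [0.001, -0.0, 1.0, 0.001]
contact_force: [0.1, 0.4, 5.8]
gripper_width: 0.18
grasp_force: 8.5
```

Request:
send_rows([
  {"dx": 0, "dy": 0, "dz": 0, "yaw": 0, "claw": 0.3},
  {"dx": 0, "dy": 0, "dz": 0, "yaw": 0, "claw": 0.3},
  {"dx": 0, "dy": 0, "dz": 0, "yaw": 1, "claw": 0.3},
  {"dx": 0, "dy": 0, "dz": 0, "yaw": 1, "claw": 0.3},
  {"dx": 0, "dy": 0, "dz": 0, "yaw": 1, "claw": 0.3},
  {"dx": 0, "dy": 0, "dz": 0, "yaw": 1, "claw": 0.3},
  {"dx": 0, "dy": 0, "dz": 0, "yaw": 1, "claw": 0.3},
  {"dx": 0, "dy": 0, "dz": 0, "yaw": 1, "claw": 0.3},
  {"dx": 0, "dy": 0, "dz": 0, "yaw": 1, "claw": 0.3},
  {"dx": 0, "dy": 0, "dz": 0, "yaw": 1, "claw": 0.3},
  {"dx": 0, "dy": 0, "dz": 0, "yaw": 1, "claw": 0.3},
  {"dx": 0, "dy": 0, "dz": 0, "yaw": 1, "claw": 0.6},
  {"dx": 0, "dy": 0, "dz": 0, "yaw": 1, "claw": 0.64},
  {"dx": 0, "dy": 0, "dz": 0, "yaw": 1, "claw": 0.64},
  {"dx": 0, "dy": 0, "dz": 0, "yaw": 1, "claw": 0.64},
])

```text
time: 39.3
tool_pos: [0.4686, 0.2996, 0.0219]
tool_rot: [-0.0, 0.681, 0.732, -0.0]
contact_force: [0.3, -0.4, -0.6]
gripper_width: 0.18
grasp_force: 8.6
```

```bash
python3 -c "
from h import *
go(.6556,.0001,.07,0)"
```

```text
t 39.3 pos [0.4686 0.2996 0.0219] head 4.1 -> d [-0.6242  0.3301 -0.0962] yaw 0.0478 j6 0.36 F [ 0.3 -0.4 -0.6] w 15.3mm g 8.6
```

Request:
send_rows([
  {"dx": 0, "dy": 0, "dz": 0, "yaw": 0, "claw": 0.65},
  {"dx": 0, "dy": 0, "dz": -0.05, "yaw": 0, "claw": 0.65},
  {"dx": 0, "dy": 0, "dz": -0.13, "yaw": 0, "claw": 0.65},
  {"dx": 0, "dy": 0, "dz": -0.22, "yaw": 0, "claw": 0.65},
  {"dx": -0.08, "dy": 0.04, "dz": -0.22, "yaw": 0, "claw": 0.65},
  {"dx": -0.16, "dy": 0.08, "dz": -0.22, "yaw": 0.01, "claw": 0.65},
  {"dx": -0.24, "dy": 0.12, "dz": -0.22, "yaw": 0.02, "claw": 0.65},
  {"dx": -0.32, "dy": 0.16, "dz": -0.22, "yaw": 0.03, "claw": 0.65},
  {"dx": -0.4, "dy": 0.21, "dz": -0.22, "yaw": 0.04, "claw": 0.65},
  {"dx": -0.48, "dy": 0.25, "dz": -0.22, "yaw": 0.048, "claw": 0.65},
  {"dx": -0.56, "dy": 0.3, "dz": -0.22, "yaw": 0.048, "claw": 0.65},
  {"dx": -0.624, "dy": 0.33, "dz": -0.22, "yaw": 0.048, "claw": 0.65},
  {"dx": -0.624, "dy": 0.33, "dz": -0.22, "yaw": 0.048, "claw": 0.65},
  {"dx": -0.624, "dy": 0.33, "dz": -0.18, "yaw": 0.048, "claw": 0.65},
  {"dx": -0.624, "dy": 0.33, "dz": -0.13, "yaw": 0.048, "claw": 0.65},
  {"dx": -0.624, "dy": 0.33, "dz": -0.105, "yaw": 0.048, "claw": 0.65},
  {"dx": -0.624, "dy": 0.33, "dz": -0.1, "yaw": 0.048, "claw": 0.65},
  {"dx": -0.624, "dy": 0.33, "dz": -0.1, "yaw": 0.048, "claw": 0.65},
])

```text
time: 41.55
tool_pos: [0.6557, 0.0006, 0.0724]
tool_rot: [0.0, 0.707, 0.707, 0.0]
contact_force: [-0.5, 0.9, -0.9]
gripper_width: 0.178
grasp_force: 15.5
```

```bash
python3 -c "
from h import *
go(.6556,.0001,.0645,0)
snap('scene','s2.png',(200,150,450,320),3.2)"
```

```text
t 41.5 pos [6.557e-01 6.000e-04 7.240e-02] head -0.0 -> d [-0.0009 -0.0002  0.0157] yaw -0.0001 j6 -0.11 F [-0.5  0.9 -0.9] w 15.2mm g 15.5
```

View pics/s2.png

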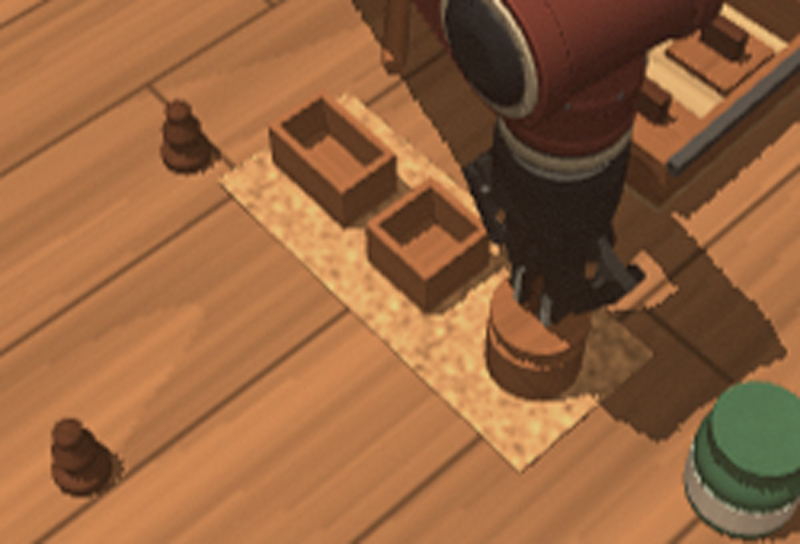

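The lid hangs about 7 mm above the round jar, lined up at crop (535,330). I'll lower it softly.

Request:
send_rows([
  {"dx": -0.001, "dy": 0, "dz": 0.004, "yaw": 0, "claw": 0.65},
  {"dx": -0.001, "dy": 0, "dz": 0.008, "yaw": 0, "claw": 0.65},
  {"dx": -0.001, "dy": 0, "dz": 0.011, "yaw": 0, "claw": 0.65},
  {"dx": -0.001, "dy": 0, "dz": 0.013, "yaw": 0, "claw": 0.65},
  {"dx": -0.001, "dy": 0, "dz": 0.014, "yaw": 0, "claw": 0.65},
])

```text
time: 42.22
tool_pos: [0.6554, -0.0004, 0.0649]
tool_rot: [-0.0, 0.707, 0.707, -0.0]
contact_force: [0.3, 0.3, -1.1]
gripper_width: 0.18
grasp_force: 15.5
```

Request:
send_rows([
  {"dx": 0, "dy": 0, "dz": 0.0005, "yaw": 0, "claw": 0.65},
  {"dx": 0, "dy": 0, "dz": 0.001, "yaw": 0, "claw": 0.65},
])

```text
time: 42.48
tool_pos: [0.6555, -0.0003, 0.0648]
tool_rot: [0.0, 0.707, 0.707, -0.0]
contact_force: [-0.8, 0.7, 1.8]
gripper_width: 0.178
grasp_force: 15.7
```

Request:
send_rows([
  {"dx": 0, "dy": 0, "dz": 0.001, "yaw": 0, "claw": 0.6},
  {"dx": 0, "dy": 0, "dz": 0.001, "yaw": 0, "claw": 0.4},
  {"dx": 0, "dy": 0, "dz": 0.001, "yaw": 0, "claw": 0.3},
  {"dx": 0, "dy": 0, "dz": -0.03, "yaw": 0, "claw": 0.2},
  {"dx": 0, "dy": 0, "dz": -0.1, "yaw": 0, "claw": 0.1},
  {"dx": 0.1, "dy": -0.05, "dz": -0.15, "yaw": 0, "claw": -0.1},
  {"dx": 0.602, "dy": -0.187, "dz": -0.13, "yaw": 0, "claw": -0.2},
  {"dx": 0.602, "dy": -0.187, "dz": -0.13, "yaw": 0, "claw": -0.2},
  {"dx": 0.602, "dy": -0.187, "dz": -0.13, "yaw": 0, "claw": -0.2},
  {"dx": 0.602, "dy": -0.187, "dz": -0.13, "yaw": 0, "claw": -0.2},
  {"dx": 0.602, "dy": -0.187, "dz": -0.13, "yaw": 0, "claw": -0.2},
  {"dx": 0.602, "dy": -0.187, "dz": -0.1, "yaw": 0, "claw": -0.2},
  {"dx": 0.602, "dy": -0.187, "dz": -0.06, "yaw": 0, "claw": -0.2},
  {"dx": 0.602, "dy": -0.187, "dz": -0.06, "yaw": 0, "claw": -0.2},
])

```text
time: 44.22
tool_pos: [0.5606, 0.2984, 0.0907]
tool_rot: [-0.001, 0.708, 0.706, -0.003]
contact_force: [-0.3, 0.5, -0.8]
gripper_width: 0.6
grasp_force: 0.0
```

```bash
python3 -c "
from h import *
go(.562,.301,.023,1.4)"
```

```text
t 44.2 pos [0.5606 0.2984 0.0907] head -0.2 -> d [0.0055 0.0035 0.1354] yaw -0.0182 j6 0.38 F [-0.3  0.5 -0.8] w 51.0mm g 0.0
```

Request:
send_rows([
  {"dx": 0.005, "dy": 0.003, "dz": 0.06, "yaw": -0.018, "claw": -0.2},
  {"dx": 0.005, "dy": 0.003, "dz": 0.11, "yaw": -0.018, "claw": -0.2},
  {"dx": 0.005, "dy": 0.003, "dz": 0.135, "yaw": -0.018, "claw": -0.2},
  {"dx": 0.005, "dy": 0.003, "dz": 0.135, "yaw": -0.018, "claw": 0.1},
  {"dx": 0.005, "dy": 0.003, "dz": 0.135, "yaw": -0.018, "claw": 0.165},
  {"dx": 0.005, "dy": 0.003, "dz": 0.135, "yaw": -0.018, "claw": 0.165},
  {"dx": 0.005, "dy": 0.003, "dz": 0.135, "yaw": -0.018, "claw": 0.165},
  {"dx": 0.005, "dy": 0.003, "dz": 0.135, "yaw": -0.018, "claw": 0.165},
])

```text
time: 45.22
tool_pos: [0.5638, 0.3034, 0.0273]
tool_rot: [0.0, 0.698, 0.716, 0.0]
contact_force: [0.6, 0.5, -0.8]
gripper_width: 0.416
grasp_force: 7.5
```

```bash
python3 -c "
from h import *
go(.562,.301,.023,91.4)"
```

```text
t 45.2 pos [0.5638 0.3034 0.0273] head 1.5 -> d [-0.0046 -0.0038  0.0087] yaw -1.0459 j6 0.35 F [ 0.6  0.5 -0.8] w 35.3mm g 7.5
```

Request:
send_rows([
  {"dx": 0, "dy": 0, "dz": 0, "yaw": 0, "claw": -0.1},
  {"dx": 0, "dy": 0, "dz": 0, "yaw": 0, "claw": -0.1},
  {"dx": -0.004, "dy": 0, "dz": 0.007, "yaw": -1, "claw": -0.1},
  {"dx": -0.004, "dy": 0, "dz": 0.007, "yaw": -1, "claw": -0.1},
  {"dx": -0.004, "dy": 0, "dz": 0.007, "yaw": -1, "claw": -0.1},
  {"dx": -0.004, "dy": 0, "dz": 0.007, "yaw": -1, "claw": -0.1},
  {"dx": -0.004, "dy": 0, "dz": 0.007, "yaw": -1, "claw": -0.1},
  {"dx": -0.004, "dy": 0, "dz": 0.007, "yaw": -1, "claw": -0.1},
  {"dx": -0.004, "dy": 0, "dz": 0.007, "yaw": -1, "claw": -0.1},
  {"dx": -0.004, "dy": 0, "dz": 0.007, "yaw": -1, "claw": -0.1},
  {"dx": -0.004, "dy": 0, "dz": 0.007, "yaw": -1, "claw": -0.1},
  {"dx": -0.004, "dy": 0, "dz": 0.007, "yaw": -1, "claw": -0.1},
])

```text
time: 46.72
tool_pos: [0.5638, 0.3013, 0.0235]
tool_rot: [0.0, 0.024, 1.0, 0.0]
contact_force: [0.6, 0.5, 0.2]
gripper_width: 0.548
grasp_force: 0.0
```

```bash
python3 -c "
from h import *
go(.5638,.301,.023,91.4)"
```

```text
t 46.7 pos [0.5638 0.3013 0.0235] head 87.3 -> d [-0.     -0.0005  0.0011] yaw -0.0477 j6 -1.15 F [0.6 0.5 0.2] w 46.6mm g 0.0
```

Request:
send_rows([
  {"dx": 0, "dy": 0, "dz": 0.001, "yaw": -0.0475, "claw": -0.1},
  {"dx": 0, "dy": 0, "dz": 0.001, "yaw": -0.0475, "claw": 0.4},
  {"dx": 0, "dy": 0, "dz": 0.001, "yaw": -0.0475, "claw": 0.6},
  {"dx": 0, "dy": 0, "dz": 0.001, "yaw": -0.0475, "claw": 0.685},
  {"dx": 0, "dy": 0, "dz": 0.001, "yaw": -0.0475, "claw": 0.69},
  {"dx": 0, "dy": 0, "dz": 0.001, "yaw": -0.0475, "claw": 0.69},
  {"dx": 0, "dy": 0, "dz": 0.001, "yaw": -0.0475, "claw": 0.69},
])

```text
time: 47.6
tool_pos: [0.5639, 0.3013, 0.0232]
tool_rot: [0.0, -0.013, 1.0, 0.0]
contact_force: [-0.1, 1.3, 1.5]
gripper_width: 0.16
grasp_force: 17.9
```

```bash
python3 -c "
from h import *
go(.5498,.0001,.07,90)"
```

```text
t 47.6 pos [0.5639 0.3013 0.0232] head 91.5 -> d [ 0.0442 -0.6015 -0.0937] yaw 0.0177 j6 -1.22 F [-0.1  1.3  1.5] w 13.6mm g 17.9
```

Request:
send_rows([
  {"dx": 0, "dy": 0, "dz": -0.05, "yaw": 0, "claw": 0.69},
  {"dx": 0, "dy": 0, "dz": -0.13, "yaw": 0, "claw": 0.69},
  {"dx": 0, "dy": 0, "dz": -0.22, "yaw": 0, "claw": 0.69},
  {"dx": 0.01, "dy": -0.08, "dz": -0.22, "yaw": 0, "claw": 0.69},
  {"dx": 0.01, "dy": -0.16, "dz": -0.22, "yaw": 0, "claw": 0.69},
  {"dx": 0.02, "dy": -0.25, "dz": -0.22, "yaw": 0.01, "claw": 0.69},
  {"dx": 0.03, "dy": -0.34, "dz": -0.22, "yaw": 0.018, "claw": 0.69},
  {"dx": 0.04, "dy": -0.43, "dz": -0.22, "yaw": 0.018, "claw": 0.69},
  {"dx": 0.044, "dy": -0.52, "dz": -0.22, "yaw": 0.018, "claw": 0.69},
  {"dx": 0.044, "dy": -0.6, "dz": -0.22, "yaw": 0.018, "claw": 0.69},
  {"dx": 0.044, "dy": -0.6, "dz": -0.22, "yaw": 0.018, "claw": 0.69},
  {"dx": 0.044, "dy": -0.6, "dz": -0.18, "yaw": 0.018, "claw": 0.69},
  {"dx": 0.044, "dy": -0.6, "dz": -0.14, "yaw": 0.018, "claw": 0.69},
  {"dx": 0.044, "dy": -0.6, "dz": -0.11, "yaw": 0.018, "claw": 0.69},
  {"dx": 0.044, "dy": -0.6, "dz": -0.1, "yaw": 0.018, "claw": 0.69},
  {"dx": 0.044, "dy": -0.6, "dz": -0.1, "yaw": 0.018, "claw": 0.69},
])

```text
time: 49.6
tool_pos: [0.5496, 0.0011, 0.0724]
tool_rot: [-0.0, -0.0, 1.0, 0.0]
contact_force: [0.6, -0.0, -1.3]
gripper_width: 0.157
grasp_force: 17.9
```

```bash
python3 -c "
from h import *
go(.5498,.0001,.0657,90)
manip
a=cv2.imread('pics/raw_t2.png')
snap('top','t3.png')
b=cv2.imread('pics/raw_t3.png')
snap('scene','s3.png',(240,150,440,290),4)"
```

```text
t 49.6 pos [0.5496 0.0011 0.0724] head 90.0 -> d [-0.0005 -0.002   0.0135] yaw 0.0002 j6 -1.70 F [ 0.6 -0.  -1.3] w 13.4mm g 17.9
```

View pics/s3.png

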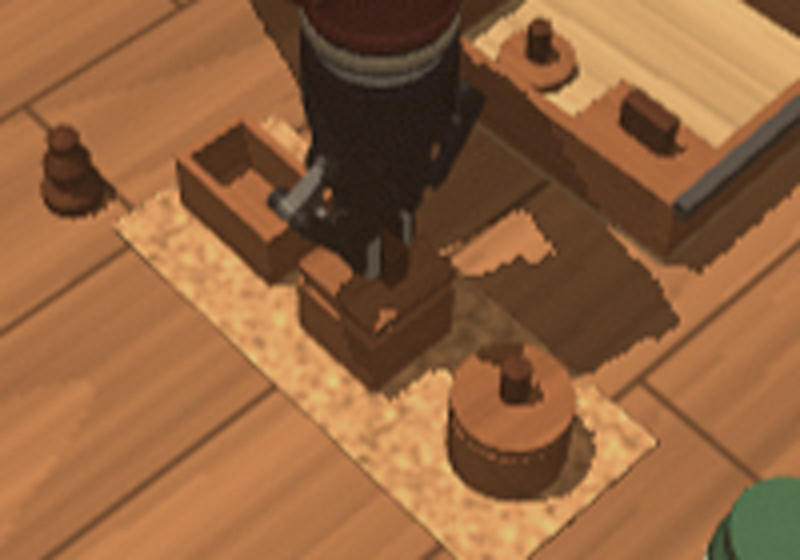

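The round lid sits flush at crop (512,400). The square lid hangs lined up over its jar.

Request:
send_rows([
  {"dx": -0.0005, "dy": -0.002, "dz": 0.004, "yaw": 0, "claw": 0.69},
  {"dx": -0.0005, "dy": -0.002, "dz": 0.007, "yaw": 0, "claw": 0.69},
  {"dx": -0.0005, "dy": -0.002, "dz": 0.0095, "yaw": 0, "claw": 0.69},
  {"dx": -0.0005, "dy": -0.002, "dz": 0.011, "yaw": 0, "claw": 0.69},
  {"dx": -0.0005, "dy": -0.002, "dz": 0.012, "yaw": 0, "claw": 0.69},
])

```text
time: 50.32
tool_pos: [0.55, -0.0002, 0.0669]
tool_rot: [-0.0, 0.0, 1.0, -0.0]
contact_force: [0.1, -0.2, -0.1]
gripper_width: 0.162
grasp_force: 18.0
```

Request:
send_rows([
  {"dx": 0, "dy": 0, "dz": 0.001, "yaw": 0, "claw": 0.69},
  {"dx": 0, "dy": 0, "dz": 0.0015, "yaw": 0, "claw": 0.69},
])

```text
time: 50.58
tool_pos: [0.55, -0.0002, 0.0662]
tool_rot: [-0.0, 0.0, 1.0, 0.0]
contact_force: [-0.4, -0.7, -0.5]
gripper_width: 0.164
grasp_force: 17.9
```

Request:
send_rows([
  {"dx": 0, "dy": 0, "dz": 0.001, "yaw": 0, "claw": 0.69},
  {"dx": 0, "dy": 0, "dz": 0.0015, "yaw": 0, "claw": 0.69},
])

```text
time: 50.82
tool_pos: [0.5502, -0.0002, 0.0661]
tool_rot: [-0.0, 0.0, 1.0, -0.0]
contact_force: [-3.6, 0.4, 3.9]
gripper_width: 0.16
grasp_force: 18.7
```

Request:
send_rows([
  {"dx": 0, "dy": 0, "dz": -0.0005, "yaw": 0, "claw": 0.6},
  {"dx": 0, "dy": 0, "dz": -0.0005, "yaw": 0, "claw": 0.4},
  {"dx": 0, "dy": 0, "dz": -0.0005, "yaw": 0, "claw": 0.3},
  {"dx": 0, "dy": 0, "dz": -0.03, "yaw": 0, "claw": 0.2},
  {"dx": 0, "dy": 0, "dz": -0.12, "yaw": 0, "claw": 0.1},
  {"dx": -0.03, "dy": 0.424, "dz": -0.13, "yaw": 1, "claw": -0.1},
  {"dx": -0.03, "dy": 0.424, "dz": -0.13, "yaw": 1, "claw": -0.2},
  {"dx": -0.03, "dy": 0.424, "dz": -0.13, "yaw": 1, "claw": -0.2},
  {"dx": -0.03, "dy": 0.424, "dz": -0.13, "yaw": 1, "claw": -0.2},
  {"dx": -0.03, "dy": 0.424, "dz": -0.13, "yaw": 1, "claw": -0.2},
  {"dx": -0.03, "dy": 0.424, "dz": -0.13, "yaw": 1, "claw": -0.2},
  {"dx": -0.03, "dy": 0.424, "dz": -0.13, "yaw": 1, "claw": -0.2},
  {"dx": -0.03, "dy": 0.424, "dz": -0.1, "yaw": 1, "claw": -0.2},
  {"dx": -0.03, "dy": 0.424, "dz": -0.06, "yaw": 1, "claw": -0.2},
  {"dx": -0.03, "dy": 0.424, "dz": -0.06, "yaw": 1, "claw": -0.2},
])

```text
time: 52.7
tool_pos: [0.5641, 0.2115, 0.0946]
tool_rot: [-0.001, 0.682, 0.732, -0.001]
contact_force: [0.1, -0.2, -0.7]
gripper_width: 0.601
grasp_force: 0.0
```

```bash
python3 -c "
from h import *
go(.565,.212,.023,1.4)"
```

```text
t 52.7 pos [0.5641 0.2115 0.0946] head 4.1 -> d [0.0009 0.0023 0.1431] yaw 0.0311 j6 0.16 F [ 0.1 -0.2 -0.7] w 51.1mm g 0.0
```

Request:
send_rows([
  {"dx": 0, "dy": 0.001, "dz": 0.06, "yaw": 0.031, "claw": -0.2},
  {"dx": 0, "dy": 0.001, "dz": 0.11, "yaw": 0.031, "claw": -0.2},
  {"dx": 0, "dy": 0.001, "dz": 0.143, "yaw": 0.031, "claw": -0.2},
  {"dx": 0, "dy": 0.001, "dz": 0.143, "yaw": 0.031, "claw": 0.1},
  {"dx": 0, "dy": 0.001, "dz": 0.143, "yaw": 0.031, "claw": 0.165},
  {"dx": 0, "dy": 0.001, "dz": 0.143, "yaw": 0.031, "claw": 0.165},
  {"dx": 0, "dy": 0.001, "dz": 0.143, "yaw": 0.031, "claw": 0.165},
  {"dx": 0, "dy": 0.001, "dz": 0.143, "yaw": 0.031, "claw": 0.165},
])

```text
time: 53.7
tool_pos: [0.5658, 0.2119, 0.0244]
tool_rot: [0.0, 0.699, 0.716, 0.0]
contact_force: [1.0, -0.9, 0.1]
gripper_width: 0.417
grasp_force: 10.4
```

```bash
python3 -c "
from h import *
go(.5646,.212,.023,91.4)"
```

```text
t 53.7 pos [0.5658 0.2119 0.0244] head 1.4 -> d [ 0.0003 -0.0023  0.0027] yaw 1.0470 j6 0.21 F [ 1.  -0.9  0.1] w 35.5mm g 10.4
```

Request:
send_rows([
  {"dx": 0, "dy": 0, "dz": 0, "yaw": 0, "claw": -0.1},
  {"dx": 0, "dy": 0, "dz": 0, "yaw": 0, "claw": -0.1},
  {"dx": 0, "dy": 0, "dz": 0, "yaw": -1, "claw": -0.1},
  {"dx": 0, "dy": 0, "dz": 0, "yaw": -1, "claw": -0.1},
  {"dx": 0, "dy": 0, "dz": 0, "yaw": -1, "claw": -0.1},
  {"dx": 0, "dy": 0, "dz": 0, "yaw": -1, "claw": -0.1},
  {"dx": 0, "dy": 0, "dz": 0, "yaw": -1, "claw": -0.1},
  {"dx": 0, "dy": 0, "dz": 0, "yaw": -1, "claw": -0.1},
  {"dx": 0, "dy": 0, "dz": 0, "yaw": -1, "claw": -0.1},
  {"dx": 0, "dy": 0, "dz": 0, "yaw": -1, "claw": -0.1},
  {"dx": 0, "dy": 0, "dz": 0, "yaw": -1, "claw": -0.1},
  {"dx": 0, "dy": 0, "dz": 0, "yaw": -1, "claw": -0.1},
])

```text
time: 55.2
tool_pos: [0.5656, 0.2118, 0.024]
tool_rot: [0.0, 0.025, 1.0, 0.0]
contact_force: [-0.6, -0.9, 0.4]
gripper_width: 0.552
grasp_force: 0.0
```

```bash
python3 -c "
from h import *
go(.5658,.212,.023,91.4)"
```

```text
t 55.2 pos [0.5656 0.2118 0.024 ] head 87.2 -> d [-0.0004  0.0004  0.002 ] yaw -0.0492 j6 -1.29 F [-0.6 -0.9  0.4] w 47.0mm g 0.0
```

Request:
send_rows([
  {"dx": 0, "dy": 0, "dz": 0.002, "yaw": -0.049, "claw": -0.1},
  {"dx": 0, "dy": 0, "dz": 0.002, "yaw": -0.049, "claw": 0.4},
  {"dx": 0, "dy": 0, "dz": 0.002, "yaw": -0.049, "claw": 0.6},
  {"dx": 0, "dy": 0, "dz": 0.002, "yaw": -0.049, "claw": 0.685},
  {"dx": 0, "dy": 0, "dz": 0.002, "yaw": -0.049, "claw": 0.69},
  {"dx": 0, "dy": 0, "dz": 0.002, "yaw": -0.049, "claw": 0.69},
  {"dx": 0, "dy": 0, "dz": 0.002, "yaw": -0.049, "claw": 0.69},
])

```text
time: 56.08
tool_pos: [0.5657, 0.2118, 0.0231]
tool_rot: [0.0, -0.013, 1.0, 0.0]
contact_force: [-0.2, 0.2, 0.8]
gripper_width: 0.16
grasp_force: 17.9
```

```bash
python3 -c "
from h import *
go(.4456,.0,.07,90)"
```

```text
t 56.1 pos [0.5657 0.2118 0.0231] head 91.5 -> d [ 0.2513 -0.4171 -0.0939] yaw 0.0177 j6 -1.36 F [-0.2  0.2  0.8] w 13.6mm g 17.9
```

Request:
send_rows([
  {"dx": 0, "dy": 0, "dz": -0.05, "yaw": 0, "claw": 0.69},
  {"dx": 0, "dy": 0, "dz": -0.13, "yaw": 0, "claw": 0.69},
  {"dx": 0, "dy": 0, "dz": -0.22, "yaw": 0, "claw": 0.69},
  {"dx": 0.06, "dy": -0.04, "dz": -0.25, "yaw": 0, "claw": 0.69},
  {"dx": 0.13, "dy": -0.08, "dz": -0.25, "yaw": 0, "claw": 0.69},
  {"dx": 0.2, "dy": -0.13, "dz": -0.25, "yaw": 0.01, "claw": 0.69},
  {"dx": 0.251, "dy": -0.2, "dz": -0.25, "yaw": 0.018, "claw": 0.69},
  {"dx": 0.251, "dy": -0.28, "dz": -0.25, "yaw": 0.018, "claw": 0.69},
  {"dx": 0.251, "dy": -0.36, "dz": -0.25, "yaw": 0.018, "claw": 0.69},
  {"dx": 0.251, "dy": -0.417, "dz": -0.24, "yaw": 0.018, "claw": 0.69},
  {"dx": 0.251, "dy": -0.417, "dz": -0.2, "yaw": 0.018, "claw": 0.69},
  {"dx": 0.251, "dy": -0.417, "dz": -0.15, "yaw": 0.018, "claw": 0.69},
  {"dx": 0.251, "dy": -0.417, "dz": -0.11, "yaw": 0.018, "claw": 0.69},
  {"dx": 0.251, "dy": -0.417, "dz": -0.1, "yaw": 0.018, "claw": 0.69},
  {"dx": 0.251, "dy": -0.417, "dz": -0.1, "yaw": 0.018, "claw": 0.69},
])

```text
time: 57.95
tool_pos: [0.4456, 0.0, 0.073]
tool_rot: [-0.0, 0.0, 1.0, 0.0]
contact_force: [0.5, -0.2, -0.6]
gripper_width: 0.16
grasp_force: 17.9
```

```bash
python3 -c "
from h import *
go(.4456,.0,.0665,90)
snap('scene','s4.png',(240,150,440,290),4)"
```

```text
t 58.0 pos [0.4456 0.     0.073 ] head 90.0 -> d [ 0.     -0.0001  0.0131] yaw -0.0002 j6 -1.74 F [ 0.5 -0.2 -0.6] w 13.6mm g 17.9
```

View pics/s4.png

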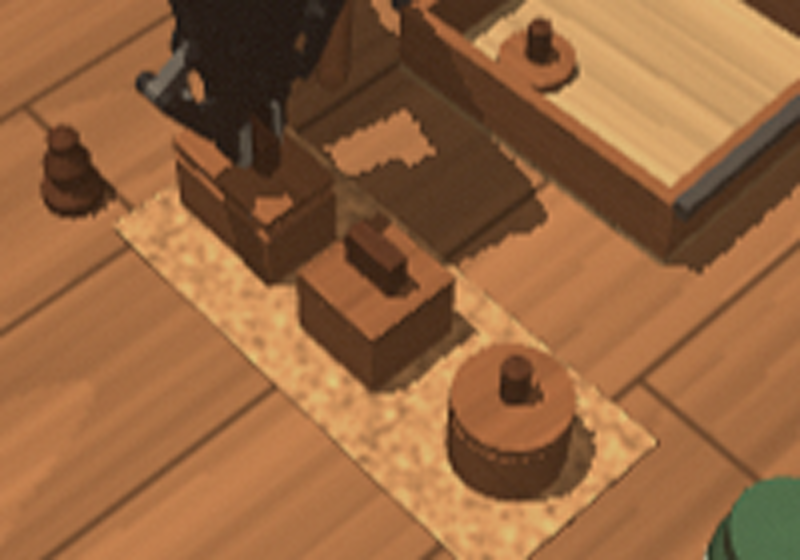

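The square and round lids lie flush at crop (377,300) and (512,415). The oblong lid hangs lined up over its jar at crop (258,200), so I'll lower it.

Request:
send_rows([
  {"dx": 0, "dy": 0, "dz": 0.004, "yaw": 0, "claw": 0.69},
  {"dx": 0, "dy": 0, "dz": 0.008, "yaw": 0, "claw": 0.69},
  {"dx": 0, "dy": 0, "dz": 0.01, "yaw": 0, "claw": 0.69},
  {"dx": 0, "dy": 0, "dz": 0.012, "yaw": 0, "claw": 0.69},
  {"dx": 0, "dy": 0, "dz": 0.013, "yaw": 0, "claw": 0.69},
  {"dx": 0, "dy": 0, "dz": 0.013, "yaw": 0, "claw": 0.69},
])

```text
time: 58.75
tool_pos: [0.4457, 0.0, 0.0665]
tool_rot: [-0.0, 0.0, 1.0, 0.0]
contact_force: [0.2, 0.2, -0.2]
gripper_width: 0.16
grasp_force: 17.9
```

Request:
send_rows([
  {"dx": 0, "dy": 0, "dz": 0.001, "yaw": 0, "claw": 0.69},
  {"dx": 0, "dy": 0, "dz": 0.0015, "yaw": 0, "claw": 0.69},
])

```text
time: 59.0
tool_pos: [0.4458, -0.0, 0.0661]
tool_rot: [0.0, 0.0, 1.0, -0.0]
contact_force: [-1.9, -0.4, 2.2]
gripper_width: 0.162
grasp_force: 18.3
```

Request:
send_rows([
  {"dx": 0, "dy": 0, "dz": -0.0005, "yaw": 0, "claw": 0.6},
  {"dx": 0, "dy": 0, "dz": -0.0005, "yaw": 0, "claw": 0.4},
  {"dx": 0, "dy": 0, "dz": -0.0005, "yaw": 0, "claw": 0.3},
  {"dx": 0, "dy": 0, "dz": -0.03, "yaw": 0, "claw": 0.2},
  {"dx": 0, "dy": 0, "dz": -0.12, "yaw": 0, "claw": 0.1},
  {"dx": 0, "dy": 0.02, "dz": -0.23, "yaw": 0, "claw": 0.1},
  {"dx": -0.127, "dy": 0.806, "dz": -0.23, "yaw": -0.0175, "claw": 0.1},
  {"dx": -0.127, "dy": 0.806, "dz": -0.23, "yaw": -0.0175, "claw": 0.1},
  {"dx": -0.127, "dy": 0.806, "dz": -0.23, "yaw": -0.0175, "claw": 0.1},
  {"dx": -0.127, "dy": 0.806, "dz": -0.23, "yaw": -0.0175, "claw": 0.1},
  {"dx": -0.127, "dy": 0.806, "dz": -0.23, "yaw": -0.0175, "claw": 0.1},
  {"dx": -0.127, "dy": 0.806, "dz": -0.23, "yaw": -0.0175, "claw": 0.1},
  {"dx": -0.127, "dy": 0.806, "dz": -0.23, "yaw": -0.0175, "claw": 0.1},
  {"dx": -0.127, "dy": 0.806, "dz": -0.23, "yaw": -0.0175, "claw": 0.1},
  {"dx": -0.127, "dy": 0.806, "dz": -0.23, "yaw": -0.0175, "claw": 0.1},
  {"dx": -0.127, "dy": 0.806, "dz": -0.23, "yaw": -0.0175, "claw": 0.1},
])

```text
time: 61.0
tool_pos: [0.5095, 0.4018, 0.1811]
tool_rot: [0.0, -0.012, 1.0, -0.0]
contact_force: [0.1, -0.4, -0.8]
gripper_width: 0.451
grasp_force: 0.0
```

```bash
python3 -c "
from h import *
go(.509,.402,.073,91.5)
im=cv2.imread('pics/raw_t2.png')
print(ray('top',*c2p((44,197),140,120,3.9),.098),ray('top',*c2p((44,336),140,120,3.9),.098))
snap('scene','s5.png',(240,150,440,290),4)"
```

```text
t 61.0 pos [0.5095 0.4018 0.1811] head 91.4 -> d [0.001  0.0004 0.2162] yaw -0.0010 j6 -1.04 F [ 0.1 -0.4 -0.8] w 38.4mm g 0.0
[0.55426974 0.40106151 0.098     ] [0.46623447 0.39914443 0.098     ]
```

View pics/s5.png

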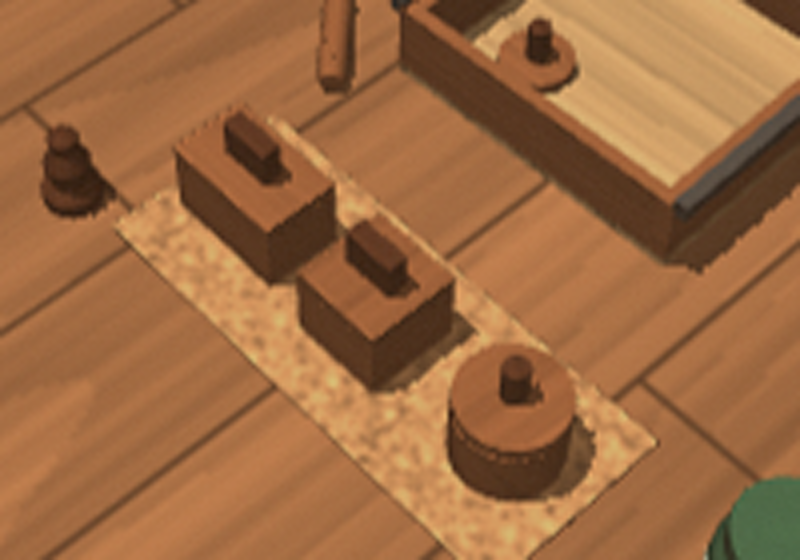

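All three lids lie flush at crop (255,190), (377,300) and (512,415). Now I'll shut the cover.

Request:
send_rows([
  {"dx": 0, "dy": 0, "dz": 0.1, "yaw": 0, "claw": 0.1},
  {"dx": 0, "dy": 0, "dz": 0.215, "yaw": 0, "claw": 0.1},
  {"dx": 0, "dy": 0, "dz": 0.215, "yaw": 0, "claw": 0.1},
  {"dx": 0, "dy": 0, "dz": 0.215, "yaw": 0, "claw": 0.1},
  {"dx": 0, "dy": 0, "dz": 0.215, "yaw": 0, "claw": 0.68},
  {"dx": 0, "dy": 0, "dz": 0.215, "yaw": 0, "claw": 0.68},
  {"dx": 0, "dy": 0, "dz": 0.215, "yaw": 0, "claw": 0.68},
  {"dx": 0, "dy": 0, "dz": 0.215, "yaw": 0, "claw": 0.68},
])

```text
time: 62.05
tool_pos: [0.5113, 0.4042, 0.0769]
tool_rot: [0.002, -0.013, 1.0, 0.001]
contact_force: [0.5, 0.2, 7.7]
gripper_width: 0.156
grasp_force: 9.5
```

Request:
send_rows([
  {"dx": 0, "dy": -0.03, "dz": 0, "yaw": 0, "claw": 0.68},
  {"dx": 0, "dy": -0.06, "dz": 0, "yaw": 0, "claw": 0.68},
  {"dx": 0, "dy": -0.09, "dz": 0, "yaw": 0, "claw": 0.68},
  {"dx": 0, "dy": -0.12, "dz": 0, "yaw": 0, "claw": 0.68},
  {"dx": 0, "dy": -0.15, "dz": 0, "yaw": 0, "claw": 0.68},
  {"dx": 0, "dy": -0.18, "dz": 0, "yaw": 0, "claw": 0.68},
  {"dx": 0, "dy": -0.21, "dz": 0, "yaw": 0, "claw": 0.68},
  {"dx": 0, "dy": -0.24, "dz": 0, "yaw": 0, "claw": 0.68},
  {"dx": 0, "dy": -0.27, "dz": 0, "yaw": 0, "claw": 0.68},
  {"dx": 0, "dy": -0.3, "dz": 0, "yaw": 0, "claw": 0.68},
  {"dx": 0, "dy": -0.33, "dz": 0, "yaw": 0, "claw": 0.68},
  {"dx": 0, "dy": -0.36, "dz": 0, "yaw": 0, "claw": 0.68},
  {"dx": 0, "dy": -0.39, "dz": 0, "yaw": 0, "claw": 0.68},
  {"dx": 0, "dy": -0.41, "dz": 0, "yaw": 0, "claw": 0.68},
  {"dx": 0, "dy": -0.43, "dz": 0, "yaw": 0, "claw": 0.68},
  {"dx": 0, "dy": -0.44, "dz": 0, "yaw": 0, "claw": 0.68},
])

```text
time: 64.05
tool_pos: [0.5189, 0.1832, 0.0769]
tool_rot: [0.005, -0.013, 1.0, 0.001]
contact_force: [5.9, 2.0, 3.6]
gripper_width: 0.16
grasp_force: 9.9
```

Request:
send_rows([
  {"dx": 0.004, "dy": -0.01, "dz": 0, "yaw": 0, "claw": 0.68},
  {"dx": 0.004, "dy": -0.02, "dz": 0, "yaw": 0, "claw": 0.68},
  {"dx": 0.004, "dy": -0.028, "dz": 0, "yaw": 0, "claw": 0.68},
  {"dx": 0.004, "dy": -0.028, "dz": 0, "yaw": 0, "claw": 0.68},
])

```text
time: 64.55
tool_pos: [0.5187, 0.1689, 0.0769]
tool_rot: [0.007, -0.013, 1.0, 0.0]
contact_force: [10.8, -1.1, 0.6]
gripper_width: 0.165
grasp_force: 9.3
```

Request:
send_rows([
  {"dx": 0, "dy": -0.005, "dz": 0, "yaw": 0, "claw": 0.68},
  {"dx": 0, "dy": -0.008, "dz": 0, "yaw": 0, "claw": 0.68},
  {"dx": 0, "dy": -0.008, "dz": 0, "yaw": 0, "claw": 0.68},
])

```text
time: 64.92
tool_pos: [0.5188, 0.1664, 0.0769]
tool_rot: [0.007, -0.013, 1.0, 0.002]
contact_force: [11.3, 5.2, -0.0]
gripper_width: 0.166
grasp_force: 9.7
```

Request:
send_rows([
  {"dx": -0.01, "dy": -0.005, "dz": 0, "yaw": 0, "claw": 0.68},
  {"dx": -0.01, "dy": -0.01, "dz": 0, "yaw": 0, "claw": 0.68},
  {"dx": -0.01, "dy": -0.012, "dz": 0, "yaw": 0, "claw": 0.68},
])

```text
time: 65.3
tool_pos: [0.5191, 0.1663, 0.0765]
tool_rot: [0.001, -0.013, 1.0, 0.008]
contact_force: [-5.3, 26.8, 9.4]
gripper_width: 0.161
grasp_force: 17.3
```

Request:
send_rows([
  {"dx": 0, "dy": 0.006, "dz": 0, "yaw": 0, "claw": 0.6},
  {"dx": 0, "dy": 0.008, "dz": 0, "yaw": 0, "claw": 0.2},
  {"dx": 0, "dy": 0.008, "dz": 0, "yaw": 0, "claw": 0.1},
  {"dx": 0, "dy": 0.008, "dz": 0, "yaw": 0, "claw": 0.1},
  {"dx": 0, "dy": 0.008, "dz": -0.1, "yaw": 0, "claw": 0.1},
  {"dx": 0, "dy": 0.008, "dz": -0.2, "yaw": 0, "claw": 0.1},
  {"dx": 0, "dy": 0.3, "dz": -0.35, "yaw": 0, "claw": 0.1},
  {"dx": 0, "dy": 0.5, "dz": -0.35, "yaw": 0, "claw": 0.1},
  {"dx": 0, "dy": 0.5, "dz": -0.35, "yaw": 0, "claw": 0.1},
  {"dx": 0, "dy": 0.5, "dz": -0.35, "yaw": 0, "claw": 0.1},
  {"dx": 0, "dy": 0.5, "dz": -0.35, "yaw": 0, "claw": 0.1},
])

```text
time: 66.68
tool_pos: [0.5119, 0.4122, 0.2492]
tool_rot: [0.001, -0.015, 1.0, 0.001]
contact_force: [1.3, -0.1, 0.1]
gripper_width: 0.449
grasp_force: 0.0
```

```bash
python3 -c "
from h import *
snap('top','t6.png',(140,120,345,250),3.9)"
```

```text
(no output)
```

View pics/t6.png

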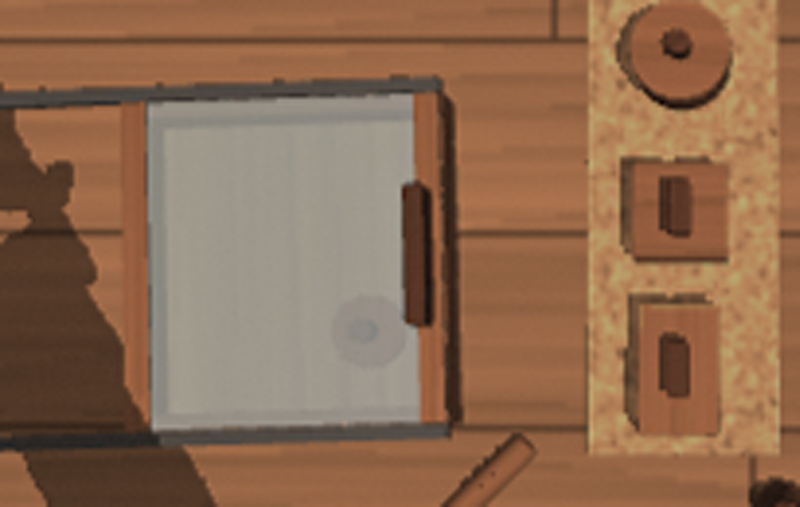

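The cover is fully shut, flush with the box's front edge at crop x 445. The small lid is still in the box and all three jars are lidded.

```bash
python3 -c "
from plant import manip
print(manip.job_done())"
```

```text
the job is handed in; nothing more can be done
None
```

The job is handed in: the round, square and oblong jars stand on the mat with their own lids flush, the small lid is in the box with the cover fully shut, and the only excess was one brief 42 N grip on the square jar, eased at once.

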